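# Gauge the stirrer-guide stoppers and close the pots

## Task

Test the bored stoppers on the blue mat one after another, working along the row from the robot's left to its right: slide each one onto the upright gauge pin and let go of it, to see whether it drops fully home on the brass shoulder. Set each stopper that goes fully home into a free glass pot of the heating block, upright with its head down on the rim, and put each one that stops short into the red bin. Leave the other things on the bench where they are.

Things in the scene. Friction and masses are not known exactly. Their poses are not given: they have to be found in the camera images.
- stopper_a: orange stirrer-guide stopper, 60 mm tall, 0.15 kg: tapered plug 41 mm wide at its underside, 45 mm at 38 mm up, then a ribbed grip head 60 mm wide to the top; 21 mm bore right through, chamfered to 26 mm at the underside, its top hidden by a black slit wiper seal that gives no resistance. Origin: centre of the underside; z up along the bore. Either it or stopper_b starts in the first place from the left; None if absent
- stopper_b: stopper of the same outward shape as stopper_a. Either it or stopper_a starts in the first place from the left; None if absent
- stopper_c: stopper of the same outward shape as stopper_a. Either it or stopper_d starts in the second place from the left, or neither; None if absent
- stopper_d: stopper of the same outward shape as stopper_a. Either it or stopper_c starts in the second place from the left, or neither; None if absent
- stopper_e: stopper of the same outward shape as stopper_a. Either it or stopper_f starts in the third place from the left; None if absent
- stopper_f: stopper of the same outward shape as stopper_a. Either it or stopper_e starts in the third place from the left; None if absent
- stopper_g: stopper of the same outward shape as stopper_a. Either it or stopper_h starts in the fourth place from the left; None if absent
- stopper_h: stopper of the same outward shape as stopper_a. Either it or stopper_g starts in the fourth place from the left; None if absent
- mat: thin blue mat, 190 x 335 mm, 1 mm thick, origin at its centre on the bench top. Three or four stoppers stand upright on it in a zigzag row, in places 78 mm apart along y (52 mm to and fro in x), counted from the robot's left (+y). Any may be good, or tight: waste in its bore narrows it to 12 mm inside the head, which only the gauge tells for sure
- gauge: go gauge standing loose on the bench, 1.5 kg: round base 100 mm wide and 22 mm high with a green face, on it a brass shoulder 38 mm wide up to 26 mm, and an upright bright pin, 18 mm thick, that reaches 64 mm above the shoulder; its top 12 mm taper to 8 mm. Origin: centre of the base's underside
- shoulder (a point): centre of the gauge's brass shoulder, at the foot of the pin, 26 mm above the bench; z up. A good stopper slides down by its own weight until its underside is on the shoulder, and the pin's tip then shows 4 mm above its head; a tight one stops with its underside about 20 mm above the shoulder and stays there upright
- block: white four-place heating block, 200 x 200 x 40 mm, fixed, on either side of the mat, at up to 0.2 rad of yaw; holds four straight glass pots; origin at the centre of its underside, its control panel towards its -x
- bin: red open bin for rejects, 200 x 200 x 55 mm, walls and floor 4 mm thick, fixed, on the other side of the mat; origin at the centre of its underside
- pot1 (a point): centre of the mouth of the block's glass pot on its -x, +y side, 48 mm from the block's centre along each axis, level with the rim 88 mm above the bench; z up. Neck 47 mm wide inside, flared to 50 mm at the rim, 55 mm outside. A seated stopper's head lies on the rim, its underside 38 mm below this point
- pot2 (a point): centre of the mouth of the block's glass pot on its -x, -y side, 48 mm from the block's centre along each axis, level with the rim 88 mm above the bench; z up. Neck 47 mm wide inside, flared to 50 mm at the rim, 55 mm outside. A seated stopper's head lies on the rim, its underside 38 mm below this point
- pot3 (a point): centre of the mouth of the block's glass pot on its +x, +y side, 48 mm from the block's centre along each axis, level with the rim 88 mm above the bench; z up. Neck 47 mm wide inside, flared to 50 mm at the rim, 55 mm outside. A seated stopper's head lies on the rim, its underside 38 mm below this point
- pot4 (a point): centre of the mouth of the block's glass pot on its +x, -y side, 48 mm from the block's centre along each axis, level with the rim 88 mm above the bench; z up. Neck 47 mm wide inside, flared to 50 mm at the rim, 55 mm outside. A seated stopper's head lies on the rim, its underside 38 mm below this point
- cup: clear plastic cup, 68 mm wide, 75 mm tall, a bystander; origin at its underside
- jar: white jar with a blue lid, 64 mm wide, 90 mm tall, a bystander; origin at its underside
- timer: grey timer, 55 x 75 x 22 mm, a bystander (not always there); origin at its underside
- spatula: spatula, 190 mm long, lying, a bystander; origin at its underside
Mind the look-alikes: they are no part of the job. Leave any green, purple or turquoise look-alike of the stopper_b alone.

How it is judged (in metres and radians):
On the way, in this order (a step that is already met when the one before it is completed fails the run):
1. the stopper in the first place from the left stands on the gauge pin, let go and at rest: down on the shoulder, or as far as it will go if it is tight (((horizontal distance between stopper_a and shoulder below 0.01 m and angle between stopper_a's own z axis and vertical below 0.25 rad and z of stopper_a in the frame of shoulder between -0.004 and 0.004 m and contact force between the fingers and stopper_a below 0.2 N and linear speed of stopper_a below 0.03 m/s) or (horizontal distance between stopper_b and shoulder below 0.01 m and angle between stopper_b's own z axis and vertical below 0.25 rad and z of stopper_b in the frame of shoulder between 0.012 and 0.032 m and contact force between the fingers and stopper_b below 0.2 N and linear speed of stopper_b below 0.03 m/s))), for 0.3 s.
2. the stopper in the second place from the left stands on the gauge pin, let go and at rest: down on the shoulder, or as far as it will go if it is tight (((horizontal distance between stopper_c and shoulder below 0.01 m and angle between stopper_c's own z axis and vertical below 0.25 rad and z of stopper_c in the frame of shoulder between 0.012 and 0.032 m and contact force between the fingers and stopper_c below 0.2 N and linear speed of stopper_c below 0.03 m/s) or (horizontal distance between stopper_d and shoulder below 0.01 m and angle between stopper_d's own z axis and vertical below 0.25 rad and z of stopper_d in the frame of shoulder between -0.004 and 0.004 m and contact force between the fingers and stopper_d below 0.2 N and linear speed of stopper_d below 0.03 m/s))), for 0.3 s.
3. the stopper in the third place from the left stands on the gauge pin, let go and at rest: down on the shoulder, or as far as it will go if it is tight (((horizontal distance between stopper_e and shoulder below 0.01 m and angle between stopper_e's own z axis and vertical below 0.25 rad and z of stopper_e in the frame of shoulder between 0.012 and 0.032 m and contact force between the fingers and stopper_e below 0.2 N and linear speed of stopper_e below 0.03 m/s) or (horizontal distance between stopper_f and shoulder below 0.01 m and angle between stopper_f's own z axis and vertical below 0.25 rad and z of stopper_f in the frame of shoulder between -0.004 and 0.004 m and contact force between the fingers and stopper_f below 0.2 N and linear speed of stopper_f below 0.03 m/s))), for 0.3 s.
4. the stopper in the fourth place from the left stands on the gauge pin, let go and at rest: down on the shoulder, or as far as it will go if it is tight (((horizontal distance between stopper_g and shoulder below 0.01 m and angle between stopper_g's own z axis and vertical below 0.25 rad and z of stopper_g in the frame of shoulder between -0.004 and 0.004 m and contact force between the fingers and stopper_g below 0.2 N and linear speed of stopper_g below 0.03 m/s) or (horizontal distance between stopper_h and shoulder below 0.01 m and angle between stopper_h's own z axis and vertical below 0.25 rad and z of stopper_h in the frame of shoulder between 0.012 and 0.032 m and contact force between the fingers and stopper_h below 0.2 N and linear speed of stopper_h below 0.03 m/s))), for 0.3 s.
At the end, for the whole second after the job is handed in: every stopper that passes the gauge sits in a pot, its head on the rim (within 4 mm), centred within 5 mm and upright within 0.1 rad; every one that stops short lies in the red bin; all are let go and at rest (((z of stopper_a in the frame of pot1 between -0.044 and -0.034 m and horizontal distance between stopper_a and pot1 below 0.005 m and angle between stopper_a's own z axis and vertical below 0.1 rad) or (z of stopper_a in the frame of pot2 between -0.044 and -0.034 m and horizontal distance between stopper_a and pot2 below 0.005 m and angle between stopper_a's own z axis and vertical below 0.1 rad) or (z of stopper_a in the frame of pot3 between -0.044 and -0.034 m and horizontal distance between stopper_a and pot3 below 0.005 m and angle between stopper_a's own z axis and vertical below 0.1 rad) or (z of stopper_a in the frame of pot4 between -0.044 and -0.034 m and horizontal distance between stopper_a and pot4 below 0.005 m and angle between stopper_a's own z axis and vertical below 0.1 rad)) and contact force between the fingers and stopper_a below 0.2 N and linear speed of each of stopper_a, stopper_b, stopper_c, stopper_d, stopper_e, stopper_f, stopper_g, stopper_h below 0.03 m/s and x of stopper_b in the frame of bin between -0.098 and 0.098 m and y of stopper_b in the frame of bin between -0.098 and 0.098 m and z of stopper_b in the frame of bin between 0 and 0.1 m and contact force between the fingers and stopper_b below 0.2 N and x of stopper_c in the frame of bin between -0.098 and 0.098 m and y of stopper_c in the frame of bin between -0.098 and 0.098 m and z of stopper_c in the frame of bin between 0 and 0.1 m and contact force between the fingers and stopper_c below 0.2 N and ((z of stopper_d in the frame of pot1 between -0.044 and -0.034 m and horizontal distance between stopper_d and pot1 below 0.005 m and angle between stopper_d's own z axis and vertical below 0.1 rad) or (z of stopper_d in the frame of pot2 between -0.044 and -0.034 m and horizontal distance between stopper_d and pot2 below 0.005 m and angle between stopper_d's own z axis and vertical below 0.1 rad) or (z of stopper_d in the frame of pot3 between -0.044 and -0.034 m and horizontal distance between stopper_d and pot3 below 0.005 m and angle between stopper_d's own z axis and vertical below 0.1 rad) or (z of stopper_d in the frame of pot4 between -0.044 and -0.034 m and horizontal distance between stopper_d and pot4 below 0.005 m and angle between stopper_d's own z axis and vertical below 0.1 rad)) and contact force between the fingers and stopper_d below 0.2 N and x of stopper_e in the frame of bin between -0.098 and 0.098 m and y of stopper_e in the frame of bin between -0.098 and 0.098 m and z of stopper_e in the frame of bin between 0 and 0.1 m and contact force between the fingers and stopper_e below 0.2 N and ((z of stopper_f in the frame of pot1 between -0.044 and -0.034 m and horizontal distance between stopper_f and pot1 below 0.005 m and angle between stopper_f's own z axis and vertical below 0.1 rad) or (z of stopper_f in the frame of pot2 between -0.044 and -0.034 m and horizontal distance between stopper_f and pot2 below 0.005 m and angle between stopper_f's own z axis and vertical below 0.1 rad) or (z of stopper_f in the frame of pot3 between -0.044 and -0.034 m and horizontal distance between stopper_f and pot3 below 0.005 m and angle between stopper_f's own z axis and vertical below 0.1 rad) or (z of stopper_f in the frame of pot4 between -0.044 and -0.034 m and horizontal distance between stopper_f and pot4 below 0.005 m and angle between stopper_f's own z axis and vertical below 0.1 rad)) and contact force between the fingers and stopper_f below 0.2 N and ((z of stopper_g in the frame of pot1 between -0.044 and -0.034 m and horizontal distance between stopper_g and pot1 below 0.005 m and angle between stopper_g's own z axis and vertical below 0.1 rad) or (z of stopper_g in the frame of pot2 between -0.044 and -0.034 m and horizontal distance between stopper_g and pot2 below 0.005 m and angle between stopper_g's own z axis and vertical below 0.1 rad) or (z of stopper_g in the frame of pot3 between -0.044 and -0.034 m and horizontal distance between stopper_g and pot3 below 0.005 m and angle between stopper_g's own z axis and vertical below 0.1 rad) or (z of stopper_g in the frame of pot4 between -0.044 and -0.034 m and horizontal distance between stopper_g and pot4 below 0.005 m and angle between stopper_g's own z axis and vertical below 0.1 rad)) and contact force between the fingers and stopper_g below 0.2 N and x of stopper_h in the frame of bin between -0.098 and 0.098 m and y of stopper_h in the frame of bin between -0.098 and 0.098 m and z of stopper_h in the frame of bin between 0 and 0.1 m and contact force between the fingers and stopper_h below 0.2 N); the robot touches nothing.
It fails at once if another thing on the bench (cup, jar, timer or spatula) is moved more than 40 mm (distance of any of cup, jar, timer, spatula from where it was at the start of the episode above 0.04 m).
Of stopper_a, stopper_b only 1 to 1 are there at a start; the rules pass over those that are not, and their reading is None.
Of stopper_c, stopper_d, timer only 1 to 1 are there at a start; the rules pass over those that are not, and their reading is None.
Of stopper_e, stopper_f only 1 to 1 are there at a start; the rules pass over those that are not, and their reading is None.
Of stopper_g, stopper_h only 1 to 1 are there at a start; the rules pass over those that are not, and their reading is None.
At some moment in a run one of gauge may be knocked a few centimetres aside while the robot is not near it.
Once in a run the grip may slacken for a moment while it holds something.
It also fails if it takes over 210 s, if anything falls off the work surface, if the arm or the gripper's body presses on something with over 40 N, if the wrist force passes 120 N, or if a joint passes its speed limit or range.

## Robot

A 6-joint arm with a two-finger parallel gripper is mounted at the origin on the work surface. World frame = base frame: x ahead of the robot, y to its left, z up, the work surface at z = 0. Lengths are in mm, angles in rad, forces in N, time in s.
With the tool pointing down it reaches from about 300 to 775 mm from the base axis. Payload 14.6 kg.
Tool frame: the origin (TCP) lies at the very end of the fingers, on their centre line; the grasp point (between the pads) lies 19 mm behind it (arm.grip_depth is the z of the grasp point in the tool frame, in mm); z points along the fingers, y is the line along which they close (so a half turn about z gives the same grasp; the last joint's range is limited). The gripper opens to 94 mm and grips with 3 to 60 N. Pads are 16 mm wide; open, the fingers measure 119 mm over their backs; the gripper's body (75 mm by 177 mm) begins 78 mm behind the grasp point.
Start: joints at [-1.298, 0.3, 1.521, -0, 1.321, -0.067], TCP at [183.307, -518.544, 205.446] pointing down, gripper open.
Joint ranges: [-3.03, 3.03], [-0.79, 2.21], [0.23, 2.52], [-1.04, 4.18], [0, 3.07], [-2.55, 2.55]. Speed limits (rad/s): [2.22, 2.22, 2.57, 3.14, 3.14, 3.14].

## Interface

Orientations are given as a unit quaternion [w, x, y, z].
In Python, from station import arm gives the robot as it stands.
- The arm moves only by the tool play_rows, never from a script. Its argument "deltas" is a list of rows, each an object with "delta_pos": the shift along the tool's x, y, z in mm, a list of three; "spin": the turn about the tool's z in rad; "grip": the opening, from 0 (shut) to 1 (fully open). A call has 1 to 8 rows; each row is the pose to reach, as a shift and turn from the pose commanded when the call began, along the tool's axes at that moment; what a row does not reach only later rows make up. A row lasts 1/8 s, in which the tool goes at most 62.5 mm and 10.7 degrees, less where a joint would pass 70% of its speed; a pose out of reach is approached as far as the arm can. A call with a gripper value outside its range is refused whole. The fingers move at their own pace and stop on an object; the grip force is fixed at half the most. Time passes only in rows, so rows that repeat a pose let the fingers close. It gives the time, the measured TCP pose, the force, the opening and the grip force at its end, in the units of the state.
- arm.state(): the state, without advancing time (a new reading comes with each control period).
- arm.grab_frame(name): name is "scene" or "top"; returns (picture, depth): 420x560x3 uint8, red, green, blue; 420x560 float32, mm along the optical axis (not along the pixel's ray), 0 where there is no reading.
- arm.camera_params(name): a dict with "vertical_fov" (degrees; the focal length in pixels is half the picture's height over the tangent of half this angle, whatever the lens; pixels are square), "cx", "cy" (the principal point, pixels), "pose" (4x4, takes a point from camera to world coordinates). Camera axes: x right, y up, looking along -z (the intrinsics and any distortion apply to the point x, -y, -z); pixel columns grow to the right and rows downward; lengths in mm; the calibration is good to about 2 mm. A picture is of the moment at which its call begins. camera_params takes no time and is no camera call.
- arm.finish_job(): hands the job in; it is judged then, once.
The state is a dict: "clock": time; "q": joint angles; "joint_velocities": joint speeds; "joint_efforts": joint torques, N m; "position": TCP position; "tool_rot": TCP orientation; "ft_force": force on the tool from outside, world axes, zero at the start; "torque": the same for the moment, N m; "width": finger opening in mm; "grasp_force": force on a finger pad.
Only numpy, scipy, OpenCV 4.12 (cv2) and the standard library are available. Lean on these libraries where they do the work, as an engineer would, in place of code of your own. Each camera call takes 0.05 s, during which the arm holds its last target. There are 200 camera calls.

## Working session

There is one attempt and no reset: what is moved stays moved. The work goes in short steps, Python scripts to look and compute and a tool call to move; the robot and the scene stay as the last step left them, time stands still between calls to the robot, and variables do not carry over. Pictures are saved under pics/ and viewed, at most 14 in all, crops included, and the job is handed in when it is done.

Besides the shell and the picture viewer there is one more tool, called after "Request:" in YAML: its name, and indented under it one key for each argument. play_rows: Moves the arm, as the interface text tells. Its arguments: {"type":"object","properties":{"deltas":{"type":"array","items":{"type":"object","properties":{"delta_pos":{"type":"array","items":{"type":"number"}},"spin":{"type":"number"},"grip":{"type":"number"}}}}},"required":["deltas"]}

```bash
ls; mkdir -p pics
python3 - <<'E'
from station import arm
import cv2,numpy as np
print(arm.state())
for n in("scene","top"):
    p,d=arm.grab_frame(n); cv2.imwrite(f"pics/{n}0.png",p[:,:,::-1]); np.savez(f"{n}0.npz",p=p,d=d)
    print(n,arm.camera_params(n))
E
```

```text
pics
{'clock': 0.0, 'q': array([-1.29756590e+00,  3.00479836e-01,  1.52162411e+00, -1.06019037e-05,
        1.32068680e+00, -6.65813126e-02]), 'joint_velocities': array([7.38625341e-04, 8.61438423e-05, 1.23646199e-03, 1.05231952e-03,
       1.16731175e-03, 6.21958131e-04]), 'joint_efforts': array([ 2.55375220e-03, -5.31804514e+01, -3.52740777e+01,  7.09030917e-02,
        2.43934459e-02, -1.06055393e-04]), 'position': array([ 183.24938631, -518.27975333,  204.86333493]), 'tool_rot': array([-5.95323026e-04,  9.85600289e-01,  1.69090840e-01, -6.68940863e-05]), 'ft_force': array([-0.19976274,  0.11145209,  1.14102109]), 'torque': array([-0.02224183,  0.03316502, -0.00414148]), 'grasp_force': 0.0, 'width': 94.09674163217957}
scene {'vertical_fov': 45.416719538858594, 'cx': 279.0969777834316, 'cy': 204.04711608893035, 'pose': array([[ 5.85051335e-01, -5.44363652e-01,  6.01151521e-01,
         1.37157094e+03],
       [ 8.10926481e-01,  3.82945592e-01, -4.42437472e-01,
        -6.63181482e+02],
       [ 1.06385533e-02,  7.46338321e-01,  6.65481730e-01,
         1.05953615e+03],
       [ 0.00000000e+00,  0.00000000e+00,  0.00000000e+00,
         1.00000000e+00]])}
top {'vertical_fov': 48.36804414940413, 'cx': 274.77628472814484, 'cy': 210.64930810632214, 'pose': array([[-2.57427289e-02,  9.91763449e-01, -1.25469408e-01,
         3.48800426e+02],
       [-9.99667298e-01, -2.53365015e-02,  4.83263704e-03,
        -8.62432575e+00],
       [ 1.61387694e-03,  1.25552069e-01,  9.92085719e-01,
         1.40550938e+03],
       [ 0.00000000e+00,  0.00000000e+00,  0.00000000e+00,
         1.00000000e+00]])}
```

View pics/scene0.png

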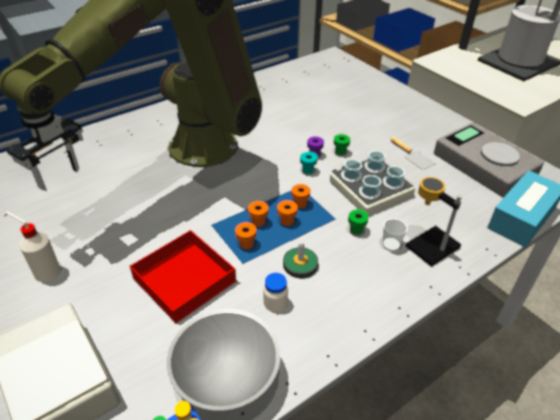

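View pics/top0.png

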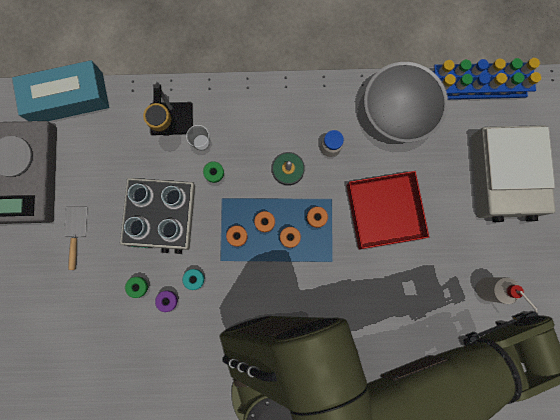

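The scene view shows four orange stoppers at about (246,233), (258,211), (287,210), (300,193), the gauge at (300,260), the block at (372,180) and the bin at (185,272). In the top view the row from the left is (237,236), (264,221), (290,237), (317,216). The gauge is at (288,168), the pots at (140,195), (173,197), (136,228), (171,230), all apparently empty, and the bin at (388,210).

```bash
cat > h.py <<'E'
from station import arm
import cv2,numpy as np
def look(n):
    p,d=arm.grab_frame(n); return p,d,cam(n)
def cam(n):
    c=arm.camera_params(n); return (210/np.tan(np.radians(c["vertical_fov"]/2)),c["cx"],c["cy"],np.array(c["pose"]))
def cloud(d,c):
    f,cx,cy,T=c; v,u=np.mgrid[:d.shape[0],:d.shape[1]]
    P=np.stack([(u-cx)/f*d,-(v-cy)/f*d,-d],-1)
    return P@T[:3,:3].T+T[:3,3]
def ray(u,v,z,c):
    f,cx,cy,T=c; r=T[:3,:3]@np.array([(u-cx)/f,-(v-cy)/f,-1]); return T[:3,3]+r*(z-T[2,3])/r[2]
def tri(uv1,c1,uv2,c2):
    A=[];b=[]
    for (u,v),(f,cx,cy,T) in((uv1,c1),(uv2,c2)):
        r=T[:3,:3]@np.array([(u-cx)/f,-(v-cy)/f,-1]); r/=np.linalg.norm(r); M=np.eye(3)-np.outer(r,r); A.append(M); b.append(M@T[:3,3])
    x=np.linalg.solve(sum(A),sum(b)); return x,np.linalg.norm(A[0]@x-b[0])+np.linalg.norm(A[1]@x-b[1])
def hsv(p): return cv2.cvtColor(p,cv2.COLOR_RGB2HSV)
def blobs(m,amin=60):
    n,l,s,c=cv2.connectedComponentsWithStats(m.astype(np.uint8)); return [(l==i,s[i],c[i]) for i in range(1,n) if s[i,4]>=amin]
def orange(p):
    h=hsv(p); return (h[...,0]>=4)&(h[...,0]<=16)&(h[...,1]>170)&(h[...,2]>110)
def circ(x,y):
    (a,b),r=cv2.minEnclosingCircle(np.float32(np.c_[x,y])); return round(a,1),round(b,1),round(r,1)
E
python3 - <<'E'
from h import *
np.set_printoptions(precision=1,suppress=True)
for n in("top","scene"):
    z=np.load(n+"0.npz"); p,d=z["p"],z["d"]; c=cam(n); X=cloud(d,c); h=hsv(p)
    print(n)
    for m,s,ce in blobs(orange(p)):
        q=X[m&(d>0)]; zt=np.percentile(q[:,2],90); t=q[np.abs(q[:,2]-zt)<5]
        print("orange",ce,s[:4],"ztop",zt,"circ",circ(t[:,0],t[:,1]),"ray60",ray(*ce,60,c))
    g=(h[...,0]>60)&(h[...,0]<85)&(h[...,1]>80)
    for m,s,ce in blobs(g,100):
        q=X[m&(d>0)]; print("green",ce,s[:4],"z",np.percentile(q[:,2],[5,50,95]),circ(q[:,0],q[:,1]))
    r=((h[...,0]<3)|(h[...,0]>176))&(h[...,1]>180)&(h[...,2]>80)
    for m,s,ce in blobs(r,500):
        q=X[m&(d>0)]; w=q[q[:,2]>45]; fl=q[q[:,2]<15]; print("red z",np.percentile(q[:,2],[5,50,95]),"floor",fl[:,:2].mean(0),"rim", cv2.minAreaRect(np.float32(w[:,:2])))
    bench=X[(d>0)&(h[...,1]<40)]; bb=bench[(np.abs(bench[:,2])<20)&(bench[:,0]>300)&(bench[:,0]<700)&(abs(bench[:,1])<400)]; print("bench z",np.median(bb[:,2]))
    k=(X[...,2]>20)&(X[...,0]>250)&(X[...,0]<800)&(abs(X[...,1])<450)&(d>0)
    for m,s,ce in blobs(k,80):
        q=X[m]; print("obj",ce.round(),s[4],"zmax",np.percentile(q[:,2],97),q.min(0)[:2],q.max(0)[:2])
E
```

```text
top
orange [233.8 236.8] [227 226  20  20] ztop 62.412517538252246 circ (449.9, 97.8, 28.7) ray60 [446.1 104.6  60. ]
green [465.2  64.7] [459  59  13  13] z [ 85.9 103.6 109.2] (1122.9, -780.2, 292.2)
green [516.1  63.4] [510  58  13  12] z [ 90.9 104.2 108.9] (1122.0, -978.0, 329.6)
green [517.6  78.1] [511  73  13  12] z [ 91.3 104.3 109.5] (897.2, -746.8, 35.6)
green [466.4  79.2] [461  74  12  12] z [ 92.2 104.2 109.4] (893.8, -595.2, 31.5)
green [287.7 167.7] [273 153  31  30] z [17.2 21.6 26.6] (653.8, -58.2, 45.8)
green [213.3 171.7] [203 162  21  21] z [49.5 58.5 63.8] (640.3, 163.3, 29.7)
green [136.  286.9] [125 277  23  21] z [47.7 58.8 63.9] (311.1, 386.6, 29.8)
red z [-1.4  3.7 10.5] floor [ 525.4 -352.3] rim ((461.1000061035156, -305.44671630859375), (275.7890319824219, 140.76876831054688), 53.861289978027344)
bench z -0.606272715697969
obj [157. 117.] 597 zmax 204.22948038333337 [731.9 263.2] [799.8 346.5]
obj [395. 132.] 547 zmax 97.03415339435483 [ 706.7 -449.9] [ 799.8 -287.8]
obj [197. 135.] 312 zmax 77.21661455377503 [711.8 174.5] [790.5 252.1]
obj [332. 142.] 44
[... 2015 characters left out ...]
5947640628 [408.1 129.9] [676.  438.4]
obj [430. 189.] 517 zmax 203.06682698544978 [736.5 258.3] [799.7 332. ]
obj [294. 202.] 661 zmax 62.891321418429456 [423.8 -17. ] [525.6 126. ]
obj [258. 211.] 340 zmax 63.253346639978425 [415.3 -88.9] [477.2 -29. ]
obj [394. 232.] 567 zmax 75.92062612031286 [714.  168.4] [781.9 237.9]
obj [246. 233.] 382 zmax 62.687775293853775 [ 471.  -170.5] [ 534.2 -111.3]
obj [187. 272.] 1887 zmax 56.779294347951236 [ 404. -450.] [ 635.2 -234.8]
obj [301. 260.] 674 zmax 80.21711049413625 [ 608.2 -111.3] [707.9 -11.6]
obj [276. 290.] 760 zmax 92.54769129261186 [ 693.  -225.6] [ 756.5 -164.2]
obj [219. 331.] 2585 zmax 95.21170089834098 [ 707.5 -449.9] [ 799.9 -290.3]
```

```bash
cat >> h.py <<'E'
def go(x,y,z,yaw=None):
    s=arm.state(); q=s["tool_rot"]; p=s["position"]
    from scipy.spatial.transform import Rotation as R
    M=R.from_quat([q[1],q[2],q[3],q[0]]).as_matrix(); a=np.arctan2(M[1,0],M[0,0])
    sp=0 if yaw is None else (a-yaw+np.pi)%(2*np.pi)-np.pi
    print("at",p.round(1),"yaw",round(a,3),"w",round(s["width"],1),"f",round(s["grasp_force"],1),"t",round(s["clock"],2),"| delta",(M.T@(np.array([x,y,z])-p)).round(1),"spin",round(sp,3))
E
python3 - <<'E'
from h import *
np.set_printoptions(precision=1,suppress=True)
for n in("top","scene"):
    z=np.load(n+"0.npz"); p,d=z["p"],z["d"]; c=cam(n); X=cloud(d,c)
    k=(X[...,2]>78)&(X[...,2]<100)&(X[...,0]>400)&(X[...,0]<640)&(X[...,1]>210)&(X[...,1]<445)&(d>0)
    q=X[k]; 
    _,lab,cen=cv2.kmeans(np.float32(q[:,:2]),4,None,(3,50,.1),5,cv2.KMEANS_PP_CENTERS)
    out=[circ(*q[lab[:,0]==i][:,:2].T) for i in range(4)]; print(n,np.percentile(q[:,2],[50,95]),sorted(out),np.mean(out,0))
    k=(X[...,2]>36)&(X[...,2]<46)&(X[...,0]>400)&(X[...,0]<640)&(X[...,1]>210)&(X[...,1]<445)&(d>0)
    print("block",cv2.minAreaRect(np.float32(X[k][:,:2])))
    k=(X[...,2]>60)&(X[...,0]>620)&(X[...,0]<690)&(X[...,1]>-90)&(X[...,1]<-20)&(d>0); print("pin",X[k].mean(0),X[k].max(0)[2],k.sum())
go(453,97,110,0)
z=np.load("scene0.npz");cv2.imwrite("pics/c1.png",cv2.resize(z["p"][100:320,150:450,::-1],None,fx=2.6,fy=2.6))
E
```

```text
top [86.  91.1] [(472.3, 290.8, 27.8), (481.1, 385.9, 28.4), (568.0, 282.1, 28.3), (578.3, 376.5, 28.5)] [524.9 333.8  28.2]
block ((524.6262817382812, 333.4783935546875), (199.31964111328125, 199.18653869628906), 84.6260757446289)
pin [651.5 -57.5  81.1] 90.5100918526241 34
scene [84.  89.8] [(476.5, 288.7, 31.8), (486.7, 383.9, 30.7), (573.4, 279.3, 29.8), (579.6, 374.7, 32.3)] [529.  331.6  31.1]
block ((529.8760375976562, 329.1312255859375), (200.8185272216797, 202.534912109375), 84.27133178710938)
pin [660.2 -62.9  76.5] 93.41051014864024 58
at [ 183.2 -518.3  204.9] yaw 0.34 w 94.1 f 0.0 t 0.1 | delta [ 459.4 -490.1   95.5] spin 0.34
```

View pics/c1.png

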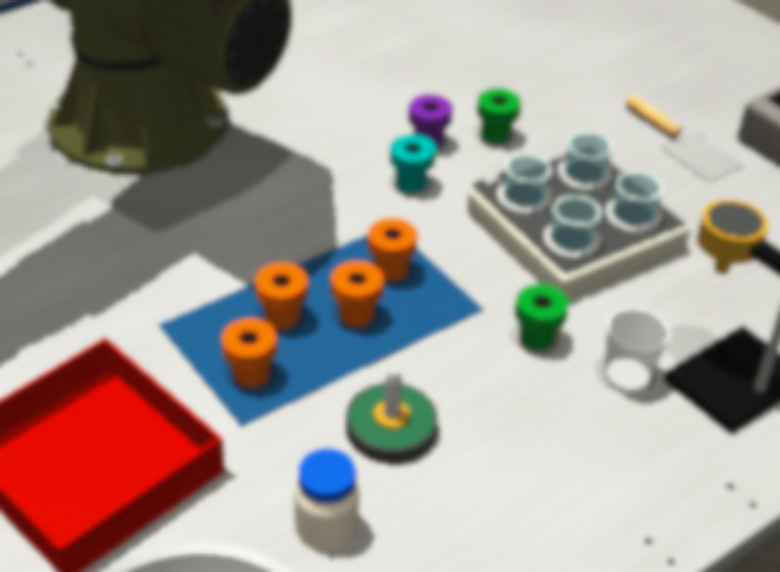

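All four pots are empty, and the two views agree to about 5 mm. I use their mean.

Request:
play_rows:
  deltas:
    - {"delta_pos":[459,-490,0],"spin":0.34,"grip":0.9}
    - {"delta_pos":[459,-490,0],"spin":0.34,"grip":0.9}
    - {"delta_pos":[459,-490,0],"spin":0.34,"grip":0.9}
    - {"delta_pos":[459,-490,0],"spin":0.34,"grip":0.9}
    - {"delta_pos":[459,-490,0],"spin":0.34,"grip":0.9}
    - {"delta_pos":[459,-490,0],"spin":0.34,"grip":0.9}
    - {"delta_pos":[459,-490,0],"spin":0.34,"grip":0.9}
    - {"delta_pos":[459,-490,0],"spin":0.34,"grip":0.9}

```text
clock: 1.1
position: [384.3, -58.6, 205.6]
tool_rot: [0.0, 1.0, -0.0, 0.0]
ft_force: [1.0, -1.7, 0.2]
width: 84.9
grasp_force: 0.0
```

```bash
python3 -c "
from h import *
go(453,97,100,0)"
```

```text
at [384.3 -58.6 205.6] yaw -0.0 w 84.9 f 0.0 t 1.1 | delta [  68.6 -155.6  105.6] spin -0.0
```

Request:
play_rows:
  deltas:
    - {"delta_pos":[68,-155,0],"spin":0,"grip":0.9}
    - {"delta_pos":[68,-155,0],"spin":0,"grip":0.9}
    - {"delta_pos":[68,-155,60],"spin":0,"grip":0.9}
    - {"delta_pos":[68,-155,110],"spin":0,"grip":0.9}
    - {"delta_pos":[68,-155,110],"spin":0,"grip":0.9}
    - {"delta_pos":[68,-155,110],"spin":0,"grip":0.9}

```text
clock: 1.85
position: [452.8, 94.1, 97.5]
tool_rot: [-0.0, 1.0, -0.0, 0.001]
ft_force: [0.2, 0.2, 0.4]
width: 84.7
grasp_force: 0.0
```

```bash
python3 -c "
from h import *
go(453,97,31,0)"
```

```text
at [452.8  94.1  97.5] yaw -0.001 w 84.7 f 0.0 t 1.85 | delta [ 0.  -2.9 66.5] spin -0.001
```

Request:
play_rows:
  deltas:
    - {"delta_pos":[0,-1,50],"spin":0,"grip":0.9}
    - {"delta_pos":[0,-1,65],"spin":0,"grip":0.9}
    - {"delta_pos":[0,-1,65],"spin":0,"grip":0.9}
    - {"delta_pos":[0,-1,65],"spin":0,"grip":0.5}
    - {"delta_pos":[0,-1,65],"spin":0,"grip":0.5}
    - {"delta_pos":[0,-1,65],"spin":0,"grip":0.5}
    - {"delta_pos":[0,-1,65],"spin":0,"grip":0.5}
    - {"delta_pos":[0,-1,65],"spin":0,"grip":0.5}

```text
clock: 2.85
position: [452.5, 95.5, 31.2]
tool_rot: [-0.0, 1.0, -0.0, 0.001]
ft_force: [-1.3, -0.1, 8.1]
width: 59.0
grasp_force: 30.0
```

```bash
python3 -c "
from h import *
go(453,97,31,1.571)"
```

```text
at [452.5  95.5  31.2] yaw -0.0 w 59.0 f 30.0 t 2.85 | delta [ 0.5 -1.5  0.2] spin -1.571
```

Request:
play_rows:
  deltas:
    - {"delta_pos":[0,0,0],"spin":0,"grip":0.78}
    - {"delta_pos":[0,0,0],"spin":0,"grip":0.78}
    - {"delta_pos":[0,0,0],"spin":-0.18,"grip":0.78}
    - {"delta_pos":[0,0,0],"spin":-0.36,"grip":0.78}
    - {"delta_pos":[0,0,0],"spin":-0.54,"grip":0.78}
    - {"delta_pos":[0,0,0],"spin":-0.72,"grip":0.78}
    - {"delta_pos":[0,0,0],"spin":-0.9,"grip":0.78}
    - {"delta_pos":[0,0,0],"spin":-1.08,"grip":0.78}

```text
clock: 3.85
position: [451.9, 95.4, 30.4]
tool_rot: [-0.0, 0.856, 0.517, -0.0]
ft_force: [1.0, -0.3, -0.1]
width: 73.3
grasp_force: 0.0
```

Request:
play_rows:
  deltas:
    - {"delta_pos":[0,0,0],"spin":-0.18,"grip":0.78}
    - {"delta_pos":[0,0,0],"spin":-0.36,"grip":0.78}
    - {"delta_pos":[0,0,0],"spin":-0.49,"grip":0.78}
    - {"delta_pos":[0,0,0],"spin":-0.49,"grip":0.78}
    - {"delta_pos":[0,0,0],"spin":-0.49,"grip":0.5}
    - {"delta_pos":[0,0,0],"spin":-0.49,"grip":0.5}
    - {"delta_pos":[0,0,0],"spin":-0.49,"grip":0.5}
    - {"delta_pos":[0,0,0],"spin":-0.49,"grip":0.5}

```text
clock: 4.85
position: [452.0, 95.4, 30.4]
tool_rot: [-0.0, 0.708, 0.707, -0.0]
ft_force: [0.2, -0.8, -0.4]
width: 59.2
grasp_force: 30.0
```

Request:
play_rows:
  deltas:
    - {"delta_pos":[0,0,-40],"spin":0,"grip":0.5}
    - {"delta_pos":[0,0,-90],"spin":0,"grip":0.5}
    - {"delta_pos":[0,0,-129],"spin":0,"grip":0.5}
    - {"delta_pos":[0,0,-129],"spin":0,"grip":0.5}
    - {"delta_pos":[0,0,-129],"spin":0,"grip":0.5}

```text
clock: 5.48
position: [451.5, 95.3, 158.4]
tool_rot: [-0.0, 0.708, 0.707, -0.001]
ft_force: [-0.2, 0.4, -1.3]
width: 59.3
grasp_force: 30.0
```

```bash
cat >> h.py <<'E'
np.set_printoptions(precision=1,suppress=True)
def stoppers():
    """orange heads and gauge in both views"""
    for n in("top","scene"):
        p,d,c=look(n); X=cloud(d,c); cv2.imwrite(f"pics/last_{n}.png",p[:,:,::-1])
        k=orange(p)|(cv2.dilate(orange(p).astype(np.uint8),np.ones((5,5)))>0)&(X[...,2]>35)
        for m,s,ce in blobs(orange(p)&(d>0),40):
            q=X[m]; zt=np.percentile(q[:,2],90); t=q[np.abs(q[:,2]-zt)<6]; print(n,"px",ce.round(),"ztop",round(zt,1),"circ",circ(t[:,0],t[:,1]))
        h=hsv(p); g=(h[...,0]>60)&(h[...,0]<85)&(h[...,1]>80)&(X[...,2]>12)&(X[...,2]<32)&(X[...,0]>500)&(X[...,0]<770)&(abs(X[...,1])<300)
        bl=[b for b in blobs(g,100)]
        for m,s,ce in bl: print(n,"gauge",circ(*X[m&(d>0)][:,:2].T))
E
python3 -c "
from h import *
stoppers(); go(655,-60,160,1.571)"
```

```text
top px [319. 216.] ztop 62.3 circ (498.6, -136.9, 28.9)
top px [265. 216.] ztop 61.6 circ (499.8, 15.1, 25.1)
top gauge (654.3, -58.1, 46.1)
scene px [287. 209.] ztop 61.9 circ (492.2, 12.6, 32.1)
scene px [258. 210.] ztop 61.3 circ (448.1, -59.3, 30.2)
scene px [246. 232.] ztop 62.3 circ (503.7, -140.8, 31.3)
scene gauge (656.0, -61.1, 46.2)
at [451.3  95.3 158. ] yaw 1.57 w 59.1 f 30.0 t 5.58 | delta [-155.1  203.8   -2.4] spin -0.001
```

Request:
play_rows:
  deltas:
    - {"delta_pos":[-155,204,0],"spin":0,"grip":0.5}
    - {"delta_pos":[-155,204,0],"spin":0,"grip":0.5}
    - {"delta_pos":[-155,204,0],"spin":0,"grip":0.5}
    - {"delta_pos":[-155,204,0],"spin":0,"grip":0.5}
    - {"delta_pos":[-155,204,0],"spin":0,"grip":0.5}
    - {"delta_pos":[-155,204,0],"spin":0,"grip":0.5}
    - {"delta_pos":[-155,204,20],"spin":0,"grip":0.5}
    - {"delta_pos":[-155,204,28],"spin":0,"grip":0.5}

```text
clock: 6.58
position: [654.7, -58.6, 130.6]
tool_rot: [-0.001, 0.707, 0.707, -0.0]
ft_force: [-0.7, 0.5, -0.6]
width: 59.2
grasp_force: 30.0
```

```bash
python3 -c "
from h import *
stoppers(); go(655,-60,108,1.571)"
```

```text
scene px [258. 209.] ztop 62.2 circ (447.6, -59.5, 32.1)
scene px [246. 232.] ztop 61.9 circ (503.2, -139.8, 30.4)
scene px [297. 230.] ztop 160.6 circ (660.0, -76.9, 21.5)
scene gauge (657.4, -60.3, 47.6)
at [655.1 -59.  130.9] yaw 1.571 w 59.2 f 30.0 t 6.67 | delta [-1.  -0.  22.9] spin -0.0
```

View pics/last_scene.png

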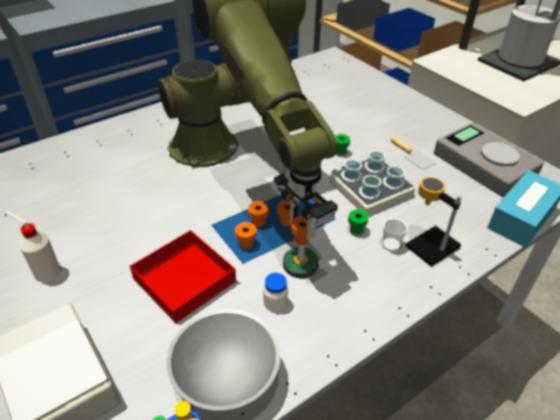

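The scene view shows the stopper at (300,232) held above the pin of the gauge at (300,260), so I lower it in stages.

Request:
play_rows:
  deltas:
    - {"delta_pos":[-1,0,10],"spin":0,"grip":0.5}
    - {"delta_pos":[-1,0,18],"spin":0,"grip":0.5}
    - {"delta_pos":[-1,0,24],"spin":0,"grip":0.5}
    - {"delta_pos":[-1,0,24],"spin":0,"grip":0.5}

```text
clock: 7.18
position: [655.6, -60.8, 106.9]
tool_rot: [-0.0, 0.707, 0.707, -0.0]
ft_force: [0.0, 0.1, -0.8]
width: 59.0
grasp_force: 30.0
```

Request:
play_rows:
  deltas:
    - {"delta_pos":[0,0,8],"spin":0,"grip":0.5}
    - {"delta_pos":[0,0,16],"spin":0,"grip":0.5}
    - {"delta_pos":[0,0,22],"spin":0,"grip":0.5}
    - {"delta_pos":[0,0,26],"spin":0,"grip":0.5}
    - {"delta_pos":[0,0,26],"spin":0,"grip":0.5}

```text
clock: 7.8
position: [655.7, -60.8, 81.1]
tool_rot: [-0.0, 0.707, 0.707, -0.0]
ft_force: [-0.8, -0.2, -1.5]
width: 58.9
grasp_force: 30.0
```

```bash
python3 -c "
from h import *
go(655,-60,80,1.571);stoppers()"
```

```text
at [655.7 -60.8  81.1] yaw 1.57 w 58.9 f 30.0 t 7.8 | delta [ 0.8 -0.7  1.1] spin -0.001
scene px [257. 209.] ztop 62.3 circ (448.5, -59.5, 32.2)
scene px [246. 232.] ztop 62.1 circ (504.6, -139.9, 32.5)
scene px [295. 243.] ztop 112.6 circ (660.4, -81.6, 22.8)
scene gauge (658.1, -61.0, 47.0)
```

Request:
play_rows:
  deltas:
    - {"delta_pos":[0,0,0],"spin":0,"grip":0.85}
    - {"delta_pos":[0,0,0],"spin":0,"grip":0.85}
    - {"delta_pos":[0,0,0],"spin":0,"grip":0.85}
    - {"delta_pos":[0,0,0],"spin":0,"grip":0.85}
    - {"delta_pos":[0,0,0],"spin":0,"grip":0.85}
    - {"delta_pos":[0,0,0],"spin":0,"grip":0.85}

```text
clock: 8.65
position: [655.8, -60.8, 81.4]
tool_rot: [-0.0, 0.707, 0.707, -0.0]
ft_force: [-0.1, -0.5, 0.2]
width: 79.5
grasp_force: 0.0
```

Request:
play_rows:
  deltas:
    - {"delta_pos":[0,0,-60],"spin":0,"grip":0.85}
    - {"delta_pos":[0,0,-80],"spin":0,"grip":0.85}
    - {"delta_pos":[20,-200,-80],"spin":0,"grip":0.85}
    - {"delta_pos":[20,-200,-80],"spin":0,"grip":0.85}
    - {"delta_pos":[20,-200,-80],"spin":0,"grip":0.85}
    - {"delta_pos":[20,-200,-80],"spin":0,"grip":0.85}

```text
clock: 9.4
position: [453.3, -40.2, 161.7]
tool_rot: [-0.0, 0.707, 0.707, -0.0]
ft_force: [0.9, 0.4, -0.3]
width: 79.7
grasp_force: 0.0
```

```bash
python3 -c "
from h import *
go(655,-60,80,1.571);stoppers()
p=cv2.imread('pics/last_scene.png');cv2.imwrite('pics/c2.png',cv2.resize(p[130:330,180:440],None,fx=3,fy=3))"
```

```text
at [453.3 -40.2 161.7] yaw 1.57 w 79.7 f 0.0 t 9.4 | delta [-19.6 201.7  81.7] spin -0.001
top px [289. 161.] ztop 108.8 circ (652.9, -57.8, 29.1)
top gauge (654.1, -58.2, 45.9)
scene px [289. 208.] ztop 62.4 circ (494.7, 13.5, 31.1)
scene px [257. 211.] ztop 62.0 circ (447.0, -59.8, 31.0)
scene px [246. 232.] ztop 61.7 circ (501.9, -141.9, 32.1)
scene px [301. 241.] ztop 108.0 circ (657.0, -60.6, 32.0)
scene gauge (656.7, -61.4, 46.4)
```

View pics/c2.png

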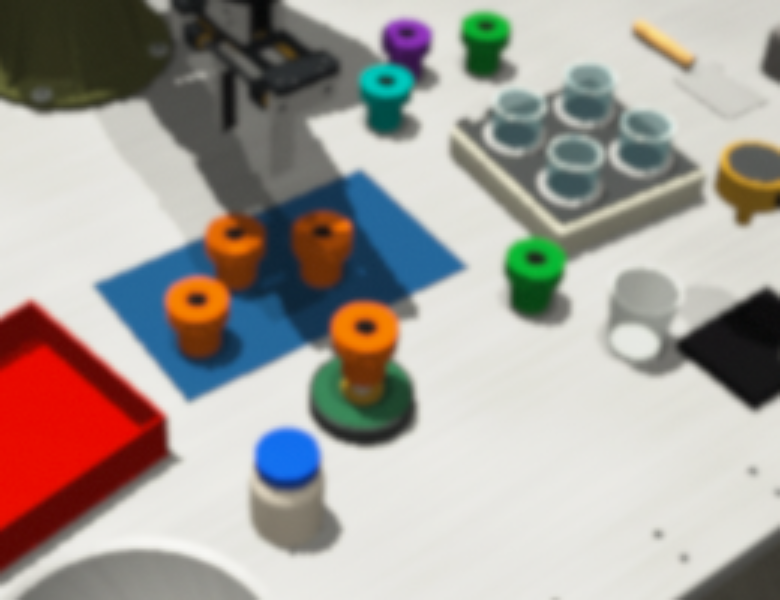

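The released stopper stands upright on the gauge, its head at crop (365,330) and no pin tip showing. Its top is at about 107 mm in both views, 20 mm too high, so it is tight and goes to the bin.

Request:
play_rows:
  deltas:
    - {"delta_pos":[-20,202,0],"spin":0,"grip":0.9}
    - {"delta_pos":[-20,202,0],"spin":0,"grip":0.9}
    - {"delta_pos":[-20,202,0],"spin":0,"grip":0.9}
    - {"delta_pos":[-20,202,0],"spin":0,"grip":0.9}
    - {"delta_pos":[-20,202,0],"spin":0,"grip":0.9}
    - {"delta_pos":[-20,202,0],"spin":0,"grip":0.9}
    - {"delta_pos":[-20,202,50],"spin":0,"grip":0.9}
    - {"delta_pos":[-20,202,82],"spin":0,"grip":0.9}

```text
clock: 10.5
position: [657.0, -60.7, 78.2]
tool_rot: [-0.0, 0.707, 0.707, -0.0]
ft_force: [0.4, -1.0, -0.3]
width: 84.8
grasp_force: 0.0
```

Request:
play_rows:
  deltas:
    - {"delta_pos":[0,0,2],"spin":0,"grip":0.9}
    - {"delta_pos":[0,0,2],"spin":0,"grip":0.5}
    - {"delta_pos":[0,0,2],"spin":0,"grip":0.5}
    - {"delta_pos":[0,0,2],"spin":0,"grip":0.5}
    - {"delta_pos":[0,0,2],"spin":0,"grip":0.5}
    - {"delta_pos":[0,0,2],"spin":0,"grip":0.5}

```text
clock: 11.25
position: [657.0, -60.8, 78.0]
tool_rot: [-0.001, 0.707, 0.707, -0.001]
ft_force: [-9.5, -0.5, 1.7]
width: 59.2
grasp_force: 30.0
```

Request:
play_rows:
  deltas:
    - {"delta_pos":[0,0,-30],"spin":0,"grip":0.5}
    - {"delta_pos":[0,0,-70],"spin":0,"grip":0.5}
    - {"delta_pos":[0,0,-80],"spin":0,"grip":0.5}
    - {"delta_pos":[0,0,-80],"spin":0,"grip":0.5}

```text
clock: 11.75
position: [657.8, -60.8, 157.4]
tool_rot: [0.0, 0.707, 0.707, 0.0]
ft_force: [-0.4, 0.2, -1.7]
width: 59.5
grasp_force: 30.0
```

```bash
python3 -c "
from h import *
go(555,-313,155,1.571);stoppers()
for n in ('top','scene'):
    p,d,c=look(n);X=cloud(d,c);h=hsv(p);r=((h[...,0]<3)|(h[...,0]>176))&(h[...,1]>150)&(X[...,0]>350)&(X[...,0]<700)&(X[...,1]<-200)&(X[...,1]>-480)&(X[...,2]>44)
    print(n,cv2.minAreaRect(np.float32(X[r][:,:2])))
"
```

```text
at [657.8 -60.8 157.4] yaw 1.57 w 59.5 f 30.0 t 11.75 | delta [-252.3 -102.6    2.3] spin -0.001
scene px [258. 209.] ztop 62.0 circ (446.6, -58.4, 31.6)
scene px [297. 223.] ztop 185.3 circ (662.2, -78.0, 23.0)
scene px [246. 232.] ztop 62.1 circ (502.9, -144.2, 33.5)
scene gauge (656.8, -60.7, 47.2)
top ((516.808837890625, -346.5975036621094), (199.91055297851562, 201.34869384765625), 8.015889167785645)
scene ((520.03564453125, -349.5892639160156), (203.48509216308594, 200.1732940673828), 7.8427348136901855)
```

Request:
play_rows:
  deltas:
    - {"delta_pos":[-252,-103,0],"spin":0,"grip":0.5}
    - {"delta_pos":[-252,-103,0],"spin":0,"grip":0.5}
    - {"delta_pos":[-252,-103,0],"spin":0,"grip":0.5}
    - {"delta_pos":[-252,-103,0],"spin":0,"grip":0.5}
    - {"delta_pos":[-252,-103,0],"spin":0,"grip":0.5}
    - {"delta_pos":[-252,-103,0],"spin":0,"grip":0.5}
    - {"delta_pos":[-252,-103,50],"spin":0,"grip":0.5}
    - {"delta_pos":[-252,-103,85],"spin":0,"grip":0.5}

```text
clock: 12.95
position: [555.0, -310.5, 70.3]
tool_rot: [-0.001, 0.707, 0.707, -0.0]
ft_force: [0.3, 0.5, -2.7]
width: 59.1
grasp_force: 30.0
```

Request:
play_rows:
  deltas:
    - {"delta_pos":[0,0,7],"spin":0,"grip":0.5}
    - {"delta_pos":[0,0,7],"spin":0,"grip":0.5}
    - {"delta_pos":[0,0,7],"spin":0,"grip":0.9}
    - {"delta_pos":[0,0,7],"spin":0,"grip":0.9}
    - {"delta_pos":[0,0,7],"spin":0,"grip":0.9}
    - {"delta_pos":[0,0,-50],"spin":0,"grip":0.9}
    - {"delta_pos":[0,0,-90],"spin":0,"grip":0.9}
    - {"delta_pos":[0,0,-90],"spin":0,"grip":0.9}

```text
clock: 13.95
position: [555.7, -313.4, 166.3]
tool_rot: [0.003, 0.707, 0.707, 0.001]
ft_force: [0.2, 0.2, -0.3]
width: 84.4
grasp_force: 0.0
```

```bash
python3 -c "
from h import *
stoppers();go(492,15,150,1.571)"
```

```text
top px [264. 220.] ztop 62.4 circ (489.2, 16.7, 29.4)
top gauge (655.7, -58.4, 46.1)
scene px [287. 209.] ztop 61.6 circ (494.4, 12.2, 30.9)
scene px [258. 210.] ztop 61.4 circ (448.2, -58.5, 31.5)
scene px [246. 232.] ztop 61.9 circ (502.9, -141.0, 31.0)
scene px [199. 270.] ztop 65.8 circ (559.1, -313.2, 32.1)
scene gauge (656.3, -61.2, 47.6)
at [ 554.5 -312.6  162.3] yaw 1.57 w 84.7 f 0.0 t 14.05 | delta [327.6 -62.8  12.2] spin -0.001
```

Request:
play_rows:
  deltas:
    - {"delta_pos":[327,-63,0],"spin":0,"grip":0.9}
    - {"delta_pos":[327,-63,0],"spin":0,"grip":0.9}
    - {"delta_pos":[327,-63,0],"spin":0,"grip":0.9}
    - {"delta_pos":[327,-63,0],"spin":0,"grip":0.9}
    - {"delta_pos":[327,-63,0],"spin":0,"grip":0.9}
    - {"delta_pos":[327,-63,0],"spin":0,"grip":0.9}
    - {"delta_pos":[327,-63,20],"spin":0,"grip":0.9}
    - {"delta_pos":[327,-63,60],"spin":0,"grip":0.9}

```text
clock: 15.05
position: [492.0, 14.7, 101.6]
tool_rot: [0.0, 0.707, 0.707, 0.0]
ft_force: [0.8, -0.0, -0.7]
width: 84.3
grasp_force: 0.0
```

```bash
python3 -c "
from h import *
go(492,14,30.5,1.571)"
```

```text
at [492.   14.7 101.6] yaw 1.571 w 84.3 f 0.0 t 15.05 | delta [-0.7 -0.  71.1] spin -0.0
```

Request:
play_rows:
  deltas:
    - {"delta_pos":[-1,0,40],"spin":0,"grip":0.9}
    - {"delta_pos":[-1,0,69],"spin":0,"grip":0.9}
    - {"delta_pos":[-1,0,69],"spin":0,"grip":0.9}
    - {"delta_pos":[-1,0,69],"spin":0,"grip":0.5}
    - {"delta_pos":[-1,0,69],"spin":0,"grip":0.5}
    - {"delta_pos":[-1,0,69],"spin":0,"grip":0.5}
    - {"delta_pos":[-1,0,69],"spin":0,"grip":0.5}

```text
clock: 15.92
position: [492.3, 13.4, 34.3]
tool_rot: [0.0, 0.707, 0.707, 0.0]
ft_force: [-2.1, 0.1, 7.2]
width: 59.1
grasp_force: 30.0
```

Request:
play_rows:
  deltas:
    - {"delta_pos":[0,0,-40],"spin":0,"grip":0.5}
    - {"delta_pos":[0,0,-90],"spin":0,"grip":0.5}
    - {"delta_pos":[0,0,-115],"spin":0,"grip":0.5}
    - {"delta_pos":[0,0,-115],"spin":0,"grip":0.5}
    - {"delta_pos":[0,0,-115],"spin":0,"grip":0.5}

```text
clock: 16.55
position: [491.3, 13.4, 147.1]
tool_rot: [-0.001, 0.707, 0.707, -0.001]
ft_force: [0.3, -0.1, -1.5]
width: 59.0
grasp_force: 30.0
```

```bash
python3 -c "
from h import *
stoppers();go(656,-60.8,108,1.571)"
```

```text
top px [377. 195.] ztop 67.0 circ (555.3, -310.2, 30.0)
top gauge (655.8, -59.0, 46.1)
scene px [258. 210.] ztop 62.0 circ (449.4, -58.2, 32.3)
scene px [246. 232.] ztop 61.8 circ (503.2, -140.9, 32.4)
scene px [201. 269.] ztop 65.6 circ (559.2, -310.8, 31.9)
scene gauge (658.4, -61.3, 48.0)
at [491.3  13.4 147. ] yaw 1.57 w 59.2 f 30.0 t 16.65 | delta [-74.1 164.9  38.6] spin -0.001
```

Request:
play_rows:
  deltas:
    - {"delta_pos":[-74,166,0],"spin":0,"grip":0.5}
    - {"delta_pos":[-74,166,0],"spin":0,"grip":0.5}
    - {"delta_pos":[-74,166,0],"spin":0,"grip":0.5}
    - {"delta_pos":[-74,166,0],"spin":0,"grip":0.5}
    - {"delta_pos":[-74,166,0],"spin":0,"grip":0.5}
    - {"delta_pos":[-74,166,10],"spin":0,"grip":0.5}
    - {"delta_pos":[-74,166,20],"spin":0,"grip":0.5}

```text
clock: 17.52
position: [657.3, -60.3, 128.1]
tool_rot: [0.0, 0.707, 0.707, 0.0]
ft_force: [0.4, 0.4, -1.8]
width: 59.6
grasp_force: 30.0
```

```bash
python3 -c "
from h import *
stoppers();go(657,-61,84,1.571)"
```

```text
top px [376. 195.] ztop 66.9 circ (555.5, -309.1, 30.0)
scene px [258. 209.] ztop 62.3 circ (445.5, -61.8, 32.4)
scene px [246. 232.] ztop 62.1 circ (504.1, -143.3, 32.7)
scene px [297. 233.] ztop 154.0 circ (662.9, -78.7, 20.6)
scene px [201. 269.] ztop 65.7 circ (558.3, -313.1, 30.9)
scene gauge (655.4, -60.6, 47.9)
at [656.9 -60.4 127.1] yaw 1.57 w 58.8 f 30.0 t 17.62 | delta [-0.6  0.1 43.1] spin -0.001
```

Request:
play_rows:
  deltas:
    - {"delta_pos":[0,0,8],"spin":0,"grip":0.5}
    - {"delta_pos":[0,0,16],"spin":0,"grip":0.5}
    - {"delta_pos":[0,0,24],"spin":0,"grip":0.5}
    - {"delta_pos":[0,0,32],"spin":0,"grip":0.5}
    - {"delta_pos":[0,0,38],"spin":0,"grip":0.5}
    - {"delta_pos":[0,0,42],"spin":0,"grip":0.5}
    - {"delta_pos":[0,0,42],"spin":0,"grip":0.5}

```text
clock: 18.5
position: [657.8, -60.8, 86.2]
tool_rot: [-0.0, 0.707, 0.707, -0.0]
ft_force: [0.2, 0.6, -1.5]
width: 59.0
grasp_force: 30.0
```

Request:
play_rows:
  deltas:
    - {"delta_pos":[0,0,0],"spin":0,"grip":0.85}
    - {"delta_pos":[0,0,0],"spin":0,"grip":0.85}
    - {"delta_pos":[0,0,0],"spin":0,"grip":0.85}
    - {"delta_pos":[0,0,0],"spin":0,"grip":0.85}
    - {"delta_pos":[0,0,0],"spin":0,"grip":0.85}
    - {"delta_pos":[0,0,0],"spin":0,"grip":0.85}
    - {"delta_pos":[0,0,0],"spin":0,"grip":0.85}

```text
clock: 19.38
position: [657.9, -60.8, 86.5]
tool_rot: [0.0, 0.707, 0.707, 0.0]
ft_force: [0.3, 0.8, -0.2]
width: 80.4
grasp_force: 0.0
```

Request:
play_rows:
  deltas:
    - {"delta_pos":[0,0,-60],"spin":0,"grip":0.85}
    - {"delta_pos":[0,0,-76],"spin":0,"grip":0.85}
    - {"delta_pos":[20,-200,-76],"spin":0,"grip":0.85}
    - {"delta_pos":[20,-200,-76],"spin":0,"grip":0.85}
    - {"delta_pos":[20,-200,-76],"spin":0,"grip":0.85}
    - {"delta_pos":[20,-200,-76],"spin":0,"grip":0.85}

```text
clock: 20.12
position: [455.1, -40.2, 162.3]
tool_rot: [-0.0, 0.707, 0.707, -0.0]
ft_force: [0.1, 0.4, 0.2]
width: 80.1
grasp_force: 0.0
```

```bash
python3 -c "
from h import *
stoppers();go(657,-61,160,1.571)"
```

```text
top px [288. 162.] ztop 88.8 circ (656.2, -57.2, 29.4)
top px [377. 195.] ztop 66.4 circ (556.3, -309.6, 29.7)
top gauge (655.4, -58.6, 45.8)
scene px [257. 211.] ztop 62.4 circ (448.7, -64.5, 30.7)
scene px [246. 232.] ztop 62.0 circ (502.7, -140.9, 32.2)
scene px [301. 247.] ztop 87.7 circ (662.4, -58.6, 32.7)
scene px [201. 269.] ztop 65.7 circ (558.0, -311.7, 32.0)
scene gauge (656.9, -63.0, 46.4)
at [457.7 -40.6 163. ] yaw 1.57 w 79.7 f 0.0 t 20.23 | delta [-20.2 199.3   3.3] spin -0.001
```

The second stopper's top is at about 88 mm against 108 for the first, so it went home and is good. I regrip it for pot3.

Request:
play_rows:
  deltas:
    - {"delta_pos":[-20,200,0],"spin":0,"grip":0.9}
    - {"delta_pos":[-20,200,0],"spin":0,"grip":0.9}
    - {"delta_pos":[-20,200,0],"spin":0,"grip":0.9}
    - {"delta_pos":[-20,200,0],"spin":0,"grip":0.9}
    - {"delta_pos":[-20,200,0],"spin":0,"grip":0.9}
    - {"delta_pos":[-20,200,0],"spin":0,"grip":0.9}
    - {"delta_pos":[-20,200,50],"spin":0,"grip":0.9}
    - {"delta_pos":[-20,200,95],"spin":0,"grip":0.9}

```text
clock: 21.22
position: [657.6, -60.8, 67.1]
tool_rot: [0.001, 0.707, 0.707, 0.0]
ft_force: [1.1, 0.1, -0.8]
width: 84.8
grasp_force: 0.0
```

```bash
python3 -c "
from h import *
go(657.5,-61,57,1.571)"
```

```text
at [657.6 -60.8  67.1] yaw 1.57 w 84.8 f 0.0 t 21.23 | delta [-0.2 -0.1 10.1] spin -0.001
```

Request:
play_rows:
  deltas:
    - {"delta_pos":[0,0,9],"spin":0,"grip":0.9}
    - {"delta_pos":[0,0,9],"spin":0,"grip":0.9}
    - {"delta_pos":[0,0,9],"spin":0,"grip":0.5}
    - {"delta_pos":[0,0,9],"spin":0,"grip":0.5}
    - {"delta_pos":[0,0,9],"spin":0,"grip":0.5}
    - {"delta_pos":[0,0,9],"spin":0,"grip":0.5}
    - {"delta_pos":[0,0,9],"spin":0,"grip":0.5}

```text
clock: 22.1
position: [658.2, -60.8, 59.3]
tool_rot: [0.0, 0.707, 0.707, 0.0]
ft_force: [-1.6, 0.2, 6.2]
width: 58.9
grasp_force: 30.0
```

Request:
play_rows:
  deltas:
    - {"delta_pos":[0,0,-25],"spin":0,"grip":0.5}
    - {"delta_pos":[0,0,-60],"spin":0,"grip":0.5}
    - {"delta_pos":[0,0,-105],"spin":0,"grip":0.5}
    - {"delta_pos":[0,0,-110],"spin":0,"grip":0.5}
    - {"delta_pos":[0,0,-110],"spin":0,"grip":0.5}

```text
clock: 22.72
position: [657.5, -60.7, 167.7]
tool_rot: [-0.0, 0.707, 0.707, -0.0]
ft_force: [-0.5, -0.2, -2.8]
width: 59.2
grasp_force: 30.0
```

```bash
python3 -c "
from h import *
go(580.2,374.3,170,1.571);stoppers()"
```

```text
at [657.5 -60.7 167.7] yaw 1.57 w 59.2 f 30.0 t 22.73 | delta [435.  -77.8  -2.2] spin -0.001
top px [377. 195.] ztop 67.0 circ (555.1, -309.8, 30.5)
scene px [258. 209.] ztop 61.8 circ (445.6, -59.6, 30.5)
scene px [295. 220.] ztop 194.5 circ (653.9, -83.2, 14.6)
scene px [246. 232.] ztop 61.8 circ (502.1, -140.0, 31.5)
scene px [201. 269.] ztop 65.5 circ (559.2, -312.5, 31.9)
scene gauge (655.4, -61.2, 47.4)
```

Request:
play_rows:
  deltas:
    - {"delta_pos":[435,-78,0],"spin":0,"grip":0.5}
    - {"delta_pos":[435,-78,0],"spin":0,"grip":0.5}
    - {"delta_pos":[435,-78,0],"spin":0,"grip":0.5}
    - {"delta_pos":[435,-78,0],"spin":0,"grip":0.5}
    - {"delta_pos":[435,-78,0],"spin":0,"grip":0.5}
    - {"delta_pos":[435,-78,0],"spin":0,"grip":0.5}
    - {"delta_pos":[435,-78,0],"spin":0,"grip":0.5}
    - {"delta_pos":[435,-78,0],"spin":0,"grip":0.5}

```text
clock: 23.82
position: [578.2, 377.9, 166.2]
tool_rot: [-0.001, 0.706, 0.708, -0.001]
ft_force: [0.3, -1.2, -0.8]
width: 59.5
grasp_force: 30.0
```

```bash
python3 -c "
from h import *
go(580.2,374.3,130,1.571)"
```

```text
at [578.2 377.9 166.2] yaw 1.574 w 59.5 f 30.0 t 23.82 | delta [-3.6  2.1 36.2] spin 0.003
```

Request:
play_rows:
  deltas:
    - {"delta_pos":[0,0,10],"spin":0,"grip":0.5}
    - {"delta_pos":[0,0,20],"spin":0,"grip":0.5}
    - {"delta_pos":[0,0,30],"spin":0,"grip":0.5}
    - {"delta_pos":[0,0,30],"spin":0,"grip":0.5}

```text
clock: 24.32
position: [580.2, 373.4, 137.3]
tool_rot: [-0.0, 0.708, 0.706, -0.001]
ft_force: [-0.0, 0.2, -1.9]
width: 58.8
grasp_force: 30.0
```

```bash
python3 -c "
from h import *
go(580.2,374.3,122,1.571);stoppers()
p=cv2.imread('pics/last_top.png');p2=cv2.imread('pics/last_scene.png');cv2.imwrite('pics/c3.png',np.hstack([cv2.resize(p[150:270,100:220],None,fx=3.3,fy=3.3),cv2.resize(p2[110:230,310:430],None,fx=3.3,fy=3.3)]))"
```

```text
at [580.2 373.4 137.3] yaw 1.569 w 58.8 f 30.0 t 24.32 | delta [ 0.9  0.  15.3] spin -0.002
top px [376. 195.] ztop 66.8 circ (555.3, -308.8, 30.5)
top px [320. 219.] ztop 62.1 circ (498.3, -137.6, 28.5)
top gauge (655.4, -58.1, 45.9)
scene px [258. 210.] ztop 61.7 circ (446.9, -60.4, 30.5)
scene px [246. 232.] ztop 62.0 circ (504.2, -143.1, 32.1)
scene px [201. 269.] ztop 65.9 circ (559.0, -314.0, 31.2)
scene gauge (658.5, -61.8, 47.6)
```

View pics/c3.png

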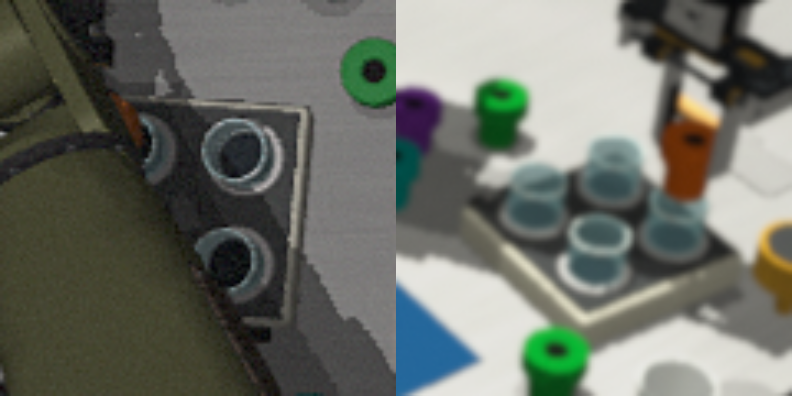

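The right-hand crop shows the stopper at (690,160) just above pot3, the rightmost pot, and lined up with it. I lower slowly.

Request:
play_rows:
  deltas:
    - {"delta_pos":[0,0,8],"spin":0,"grip":0.5}
    - {"delta_pos":[0,0,14],"spin":0,"grip":0.5}
    - {"delta_pos":[0,0,20],"spin":0,"grip":0.5}
    - {"delta_pos":[0,0,22],"spin":0,"grip":0.5}
    - {"delta_pos":[0,0,22],"spin":0,"grip":0.5}

```text
clock: 25.05
position: [580.3, 374.3, 116.4]
tool_rot: [-0.0, 0.707, 0.707, -0.0]
ft_force: [0.3, -0.8, -1.7]
width: 59.3
grasp_force: 30.0
```

```bash
python3 -c "
from h import *
go(580.2,374.3,87,1.571);print(arm.state()['ft_force'],arm.state()['torque'])"
```

```text
at [580.3 374.3 116.4] yaw 1.57 w 59.3 f 30.0 t 25.05 | delta [-0.  -0.1 29.4] spin -0.001
[ 0.3 -0.8 -1.7] [-0.  -0.1 -0. ]
```

Underside 5 mm inside the flare with no force.

Request:
play_rows:
  deltas:
    - {"delta_pos":[0,0,6],"spin":0,"grip":0.5}
    - {"delta_pos":[0,0,12],"spin":0,"grip":0.5}
    - {"delta_pos":[0,0,18],"spin":0,"grip":0.5}
    - {"delta_pos":[0,0,24],"spin":0,"grip":0.5}
    - {"delta_pos":[0,0,28],"spin":0,"grip":0.5}
    - {"delta_pos":[0,0,29],"spin":0,"grip":0.5}
    - {"delta_pos":[0,0,29],"spin":0,"grip":0.5}

```text
clock: 25.92
position: [580.3, 374.3, 87.5]
tool_rot: [0.0, 0.707, 0.707, 0.0]
ft_force: [-0.1, -0.7, -0.8]
width: 59.4
grasp_force: 30.0
```

```bash
python3 -c "
from h import *
go(580.2,374.3,84,1.571);print(arm.state()['ft_force'],arm.state()['torque'])"
```

```text
at [580.3 374.3  87.5] yaw 1.57 w 59.4 f 30.0 t 25.93 | delta [-0.  -0.1  3.5] spin -0.001
[-0.1 -0.7 -0.8] [-0.  -0.   0.1]
```

Request:
play_rows:
  deltas:
    - {"delta_pos":[0,0,2],"spin":0,"grip":0.5}
    - {"delta_pos":[0,0,2],"spin":0,"grip":0.8}
    - {"delta_pos":[0,0,2],"spin":0,"grip":0.8}
    - {"delta_pos":[0,0,2],"spin":0,"grip":0.8}
    - {"delta_pos":[0,0,2],"spin":0,"grip":0.8}
    - {"delta_pos":[0,0,-30],"spin":0,"grip":0.8}
    - {"delta_pos":[0,0,-75],"spin":0,"grip":0.8}
    - {"delta_pos":[0,0,-75],"spin":0,"grip":0.8}

```text
clock: 26.92
position: [581.5, 375.0, 166.7]
tool_rot: [0.001, 0.707, 0.707, 0.003]
ft_force: [0.9, 0.2, 0.0]
width: 75.1
grasp_force: 0.0
```

Request:
play_rows:
  deltas:
    - {"delta_pos":[-434,-135,0],"spin":0,"grip":0.8}
    - {"delta_pos":[-434,-135,0],"spin":0,"grip":0.8}
    - {"delta_pos":[-434,-135,0],"spin":0,"grip":0.8}
    - {"delta_pos":[-434,-135,0],"spin":0,"grip":0.8}
    - {"delta_pos":[-434,-135,0],"spin":0,"grip":0.9}
    - {"delta_pos":[-434,-135,0],"spin":0,"grip":0.9}
    - {"delta_pos":[-434,-135,0],"spin":0,"grip":0.9}
    - {"delta_pos":[-434,-135,0],"spin":0,"grip":0.9}

```text
clock: 27.92
position: [443.6, -62.1, 162.0]
tool_rot: [-0.0, 0.709, 0.706, -0.0]
ft_force: [-0.3, 0.8, 0.3]
width: 84.5
grasp_force: 0.0
```

```bash
python3 -c "
from h import *
stoppers();go(445.3,-59.7,31,1.571)"
```

```text
top px [135. 191.] ztop 112.8 circ (577.8, 376.2, 29.6)
top px [376. 195.] ztop 67.0 circ (555.9, -310.1, 29.6)
top gauge (655.7, -58.8, 45.8)
scene px [396. 169.] ztop 111.0 circ (585.3, 370.2, 29.7)
scene px [256. 212.] ztop 62.1 circ (450.3, -65.7, 28.8)
scene px [246. 232.] ztop 61.8 circ (505.2, -139.6, 30.7)
scene px [201. 269.] ztop 65.5 circ (560.2, -312.7, 31.9)
scene gauge (655.8, -61.6, 47.7)
at [444.2 -60.9 162.1] yaw 1.567 w 84.5 f 0.0 t 28.02 | delta [  1.2   1.1 131.1] spin -0.004
```

Request:
play_rows:
  deltas:
    - {"delta_pos":[0,0,60],"spin":0,"grip":0.9}
    - {"delta_pos":[0,0,110],"spin":0,"grip":0.9}
    - {"delta_pos":[0,0,130],"spin":0,"grip":0.9}
    - {"delta_pos":[0,0,130],"spin":0,"grip":0.9}
    - {"delta_pos":[0,0,130],"spin":0,"grip":0.5}
    - {"delta_pos":[0,0,130],"spin":0,"grip":0.5}
    - {"delta_pos":[0,0,130],"spin":0,"grip":0.5}
    - {"delta_pos":[0,0,130],"spin":0,"grip":0.5}

```text
clock: 29.02
position: [445.2, -59.6, 33.1]
tool_rot: [0.0, 0.707, 0.707, 0.0]
ft_force: [-1.9, 1.1, 6.5]
width: 58.8
grasp_force: 30.0
```

Request:
play_rows:
  deltas:
    - {"delta_pos":[0,0,0],"spin":0,"grip":0.5}
    - {"delta_pos":[0,0,-40],"spin":0,"grip":0.5}
    - {"delta_pos":[0,0,-90],"spin":0,"grip":0.5}
    - {"delta_pos":[0,0,-120],"spin":0,"grip":0.5}
    - {"delta_pos":[0,0,-120],"spin":0,"grip":0.5}

```text
clock: 29.65
position: [445.6, -59.8, 154.2]
tool_rot: [0.002, 0.707, 0.707, 0.001]
ft_force: [0.3, 0.8, -1.9]
width: 59.0
grasp_force: 30.0
```

```bash
python3 -c "
from h import *
stoppers();go(657,-61,130,1.571)"
```

```text
top px [135. 191.] ztop 112.4 circ (577.9, 377.1, 30.3)
top px [377. 195.] ztop 66.4 circ (555.5, -310.3, 29.6)
top gauge (655.1, -58.5, 46.2)
scene px [396. 169.] ztop 111.9 circ (584.6, 372.8, 30.1)
scene px [250. 180.] ztop 180.5 circ (442.2, -79.8, 19.3)
scene px [245. 232.] ztop 62.0 circ (502.6, -141.4, 31.0)
scene px [201. 269.] ztop 66.1 circ (559.9, -312.2, 31.2)
scene gauge (655.3, -61.7, 47.6)
at [444.4 -59.5 151.5] yaw 1.57 w 59.2 f 30.0 t 29.75 | delta [ -1.3 212.6  21.3] spin -0.001
```

Request:
play_rows:
  deltas:
    - {"delta_pos":[-1,212,0],"spin":0,"grip":0.5}
    - {"delta_pos":[-1,212,0],"spin":0,"grip":0.5}
    - {"delta_pos":[-1,212,0],"spin":0,"grip":0.5}
    - {"delta_pos":[-1,212,0],"spin":0,"grip":0.5}
    - {"delta_pos":[-1,212,0],"spin":0,"grip":0.5}
    - {"delta_pos":[-1,212,0],"spin":0,"grip":0.5}
    - {"delta_pos":[-1,212,10],"spin":0,"grip":0.5}
    - {"delta_pos":[-1,212,20],"spin":0,"grip":0.5}

```text
clock: 30.75
position: [656.3, -60.8, 131.8]
tool_rot: [-0.0, 0.708, 0.707, -0.0]
ft_force: [0.1, 0.5, -0.6]
width: 59.0
grasp_force: 30.0
```

```bash
python3 -c "
from h import *
stoppers();go(657,-61,83,1.571)"
```

```text
top px [135. 191.] ztop 112.3 circ (578.2, 377.0, 29.5)
top px [376. 195.] ztop 67.4 circ (555.9, -309.4, 30.0)
scene px [396. 169.] ztop 111.1 circ (581.2, 371.8, 30.3)
scene px [245. 232.] ztop 62.2 circ (505.4, -139.9, 31.5)
scene px [297. 231.] ztop 158.4 circ (661.5, -77.8, 21.1)
scene px [201. 269.] ztop 65.7 circ (559.5, -312.0, 31.3)
scene gauge (656.2, -62.1, 47.6)
at [656.  -60.7 130.8] yaw 1.57 w 58.7 f 30.0 t 30.85 | delta [-0.3  1.2 47.8] spin -0.001
```

Request:
play_rows:
  deltas:
    - {"delta_pos":[0,1,8],"spin":0,"grip":0.5}
    - {"delta_pos":[0,1,16],"spin":0,"grip":0.5}
    - {"delta_pos":[0,1,24],"spin":0,"grip":0.5}
    - {"delta_pos":[0,1,32],"spin":0,"grip":0.5}
    - {"delta_pos":[0,1,40],"spin":0,"grip":0.5}
    - {"delta_pos":[0,1,45],"spin":0,"grip":0.5}
    - {"delta_pos":[0,1,46],"spin":0,"grip":0.5}
    - {"delta_pos":[0,1,46],"spin":0,"grip":0.5}

```text
clock: 31.85
position: [658.0, -60.8, 86.6]
tool_rot: [0.0, 0.707, 0.707, 0.0]
ft_force: [-0.5, -0.8, -1.7]
width: 59.0
grasp_force: 30.0
```

Request:
play_rows:
  deltas:
    - {"delta_pos":[0,0,0],"spin":0,"grip":0.85}
    - {"delta_pos":[0,0,0],"spin":0,"grip":0.85}
    - {"delta_pos":[0,0,0],"spin":0,"grip":0.85}
    - {"delta_pos":[0,0,0],"spin":0,"grip":0.85}
    - {"delta_pos":[0,0,0],"spin":0,"grip":0.85}
    - {"delta_pos":[0,0,0],"spin":0,"grip":0.85}
    - {"delta_pos":[0,0,0],"spin":0,"grip":0.85}

```text
clock: 32.72
position: [657.8, -60.8, 86.4]
tool_rot: [-0.0, 0.707, 0.707, -0.0]
ft_force: [0.4, 0.5, 0.1]
width: 79.7
grasp_force: 0.0
```

Request:
play_rows:
  deltas:
    - {"delta_pos":[0,0,-60],"spin":0,"grip":0.85}
    - {"delta_pos":[0,0,-76],"spin":0,"grip":0.85}
    - {"delta_pos":[20,-200,-76],"spin":0,"grip":0.85}
    - {"delta_pos":[20,-200,-76],"spin":0,"grip":0.85}
    - {"delta_pos":[20,-200,-76],"spin":0,"grip":0.85}
    - {"delta_pos":[20,-200,-76],"spin":0,"grip":0.85}

```text
clock: 33.48
position: [455.1, -40.2, 162.3]
tool_rot: [-0.0, 0.707, 0.707, -0.0]
ft_force: [0.0, 0.2, 0.6]
width: 79.7
grasp_force: 0.0
```

```bash
python3 -c "
from h import *
stoppers();go(657,-61,160,1.571)"
```

```text
top px [289. 161.] ztop 108.3 circ (654.8, -58.5, 29.0)
top px [135. 191.] ztop 112.4 circ (578.2, 376.4, 29.1)
top px [376. 195.] ztop 66.5 circ (555.3, -309.8, 29.7)
top gauge (654.1, -58.2, 46.2)
scene px [396. 169.] ztop 111.0 circ (582.6, 373.3, 30.8)
scene px [245. 232.] ztop 62.0 circ (503.8, -141.2, 31.9)
scene px [301. 241.] ztop 107.5 circ (658.8, -62.2, 30.4)
scene px [201. 269.] ztop 65.9 circ (559.1, -313.5, 31.5)
scene gauge (655.5, -65.0, 48.9)
at [457.7 -40.6 163. ] yaw 1.57 w 80.0 f 0.0 t 33.58 | delta [-20.2 199.3   3.2] spin -0.001
```

Third: top at 108, so it is tight and goes to the bin, clear of the first.

Request:
play_rows:
  deltas:
    - {"delta_pos":[-20,200,0],"spin":0,"grip":0.9}
    - {"delta_pos":[-20,200,0],"spin":0,"grip":0.9}
    - {"delta_pos":[-20,200,0],"spin":0,"grip":0.9}
    - {"delta_pos":[-20,200,0],"spin":0,"grip":0.9}
    - {"delta_pos":[-20,200,0],"spin":0,"grip":0.9}
    - {"delta_pos":[-20,200,0],"spin":0,"grip":0.9}
    - {"delta_pos":[-20,200,50],"spin":0,"grip":0.9}
    - {"delta_pos":[-20,200,82],"spin":0,"grip":0.9}

```text
clock: 34.58
position: [657.0, -60.7, 79.2]
tool_rot: [-0.0, 0.707, 0.707, -0.0]
ft_force: [-0.4, -0.8, -0.7]
width: 84.5
grasp_force: 0.0
```

Request:
play_rows:
  deltas:
    - {"delta_pos":[0,0,2],"spin":0,"grip":0.9}
    - {"delta_pos":[0,0,2],"spin":0,"grip":0.5}
    - {"delta_pos":[0,0,2],"spin":0,"grip":0.5}
    - {"delta_pos":[0,0,2],"spin":0,"grip":0.5}
    - {"delta_pos":[0,0,2],"spin":0,"grip":0.5}
    - {"delta_pos":[0,0,2],"spin":0,"grip":0.5}

```text
clock: 35.33
position: [657.2, -60.9, 79.4]
tool_rot: [-0.0, 0.707, 0.707, -0.001]
ft_force: [-7.4, -1.3, 6.2]
width: 59.1
grasp_force: 30.0
```

Request:
play_rows:
  deltas:
    - {"delta_pos":[0,0,-30],"spin":0,"grip":0.5}
    - {"delta_pos":[0,0,-70],"spin":0,"grip":0.5}
    - {"delta_pos":[0,0,-80],"spin":0,"grip":0.5}
    - {"delta_pos":[0,0,-80],"spin":0,"grip":0.5}

```text
clock: 35.83
position: [657.8, -60.8, 158.2]
tool_rot: [0.0, 0.707, 0.707, 0.0]
ft_force: [-0.2, 0.3, -2.3]
width: 58.6
grasp_force: 30.0
```

```bash
python3 -c "
from h import *
go(485,-383,155,1.571);stoppers()"
```

```text
at [657.8 -60.8 158.2] yaw 1.57 w 58.6 f 30.0 t 35.83 | delta [-322.4 -172.5    3.2] spin -0.001
top px [135. 191.] ztop 112.6 circ (577.9, 375.5, 29.5)
top px [376. 195.] ztop 66.5 circ (555.8, -309.9, 29.7)
scene px [396. 169.] ztop 111.1 circ (584.2, 371.2, 29.6)
scene px [297. 223.] ztop 185.1 circ (662.2, -77.2, 22.5)
scene px [245. 232.] ztop 62.1 circ (502.7, -139.9, 30.6)
scene px [201. 269.] ztop 65.7 circ (558.7, -312.8, 31.7)
scene gauge (656.6, -60.8, 46.9)
```

Request:
play_rows:
  deltas:
    - {"delta_pos":[-322,-172,0],"spin":0,"grip":0.5}
    - {"delta_pos":[-322,-172,0],"spin":0,"grip":0.5}
    - {"delta_pos":[-322,-172,0],"spin":0,"grip":0.5}
    - {"delta_pos":[-322,-172,0],"spin":0,"grip":0.5}
    - {"delta_pos":[-322,-172,0],"spin":0,"grip":0.5}
    - {"delta_pos":[-322,-172,0],"spin":0,"grip":0.5}
    - {"delta_pos":[-322,-172,0],"spin":0,"grip":0.5}
    - {"delta_pos":[-322,-172,0],"spin":0,"grip":0.5}

```text
clock: 36.92
position: [485.4, -382.0, 157.3]
tool_rot: [-0.001, 0.708, 0.707, 0.0]
ft_force: [0.0, -0.8, -2.3]
width: 58.9
grasp_force: 30.0
```

Request:
play_rows:
  deltas:
    - {"delta_pos":[0,0,50],"spin":0,"grip":0.5}
    - {"delta_pos":[0,0,85],"spin":0,"grip":0.5}
    - {"delta_pos":[0,0,92],"spin":0,"grip":0.5}
    - {"delta_pos":[0,0,92],"spin":0,"grip":0.5}
    - {"delta_pos":[0,0,92],"spin":0,"grip":0.9}
    - {"delta_pos":[0,0,92],"spin":0,"grip":0.9}
    - {"delta_pos":[0,0,92],"spin":0,"grip":0.9}
    - {"delta_pos":[0,0,92],"spin":0,"grip":0.9}

```text
clock: 37.92
position: [485.6, -382.7, 66.7]
tool_rot: [0.0, 0.707, 0.707, 0.0]
ft_force: [0.5, -0.7, -0.1]
width: 84.5
grasp_force: 0.0
```

Request:
play_rows:
  deltas:
    - {"delta_pos":[0,0,-60],"spin":0,"grip":0.9}
    - {"delta_pos":[0,0,-90],"spin":0,"grip":0.9}
    - {"delta_pos":[0,0,-90],"spin":0,"grip":0.9}
    - {"delta_pos":[0,0,-90],"spin":0,"grip":0.9}

```text
clock: 38.42
position: [485.2, -382.3, 155.3]
tool_rot: [-0.001, 0.707, 0.707, -0.0]
ft_force: [-1.0, 1.3, -0.2]
width: 84.6
grasp_force: 0.0
```

```bash
python3 -c "
from h import *
stoppers();go(501.5,-140,155,1.571)"
```

```text
top px [135. 191.] ztop 112.3 circ (578.4, 376.6, 29.2)
top px [372. 201.] ztop 65.4 circ (539.7, -299.6, 19.6)
top gauge (655.9, -58.9, 46.0)
scene px [396. 169.] ztop 111.8 circ (583.4, 371.7, 28.6)
scene px [245. 232.] ztop 61.9 circ (503.7, -140.1, 32.4)
scene px [201. 269.] ztop 65.9 circ (558.1, -312.7, 30.7)
scene px [161. 268.] ztop 65.8 circ (487.0, -385.1, 30.8)
scene gauge (656.6, -61.8, 47.8)
at [ 485.1 -382.3  154.9] yaw 1.57 w 84.8 f 0.0 t 38.52 | delta [242.3  16.2   0.3] spin -0.001
```

Request:
play_rows:
  deltas:
    - {"delta_pos":[242,16,0],"spin":0,"grip":0.9}
    - {"delta_pos":[242,16,0],"spin":0,"grip":0.9}
    - {"delta_pos":[242,16,0],"spin":0,"grip":0.9}
    - {"delta_pos":[242,16,0],"spin":0,"grip":0.9}
    - {"delta_pos":[242,16,0],"spin":0,"grip":0.9}
    - {"delta_pos":[242,16,0],"spin":0,"grip":0.9}
    - {"delta_pos":[242,16,0],"spin":0,"grip":0.9}

```text
clock: 39.4
position: [501.6, -141.8, 156.0]
tool_rot: [-0.0, 0.708, 0.706, -0.0]
ft_force: [0.0, 1.0, -0.2]
width: 84.5
grasp_force: 0.0
```

Request:
play_rows:
  deltas:
    - {"delta_pos":[0,0,60],"spin":0,"grip":0.9}
    - {"delta_pos":[0,0,110],"spin":0,"grip":0.9}
    - {"delta_pos":[0,0,124],"spin":0,"grip":0.9}
    - {"delta_pos":[0,0,124],"spin":0,"grip":0.9}
    - {"delta_pos":[0,0,124],"spin":0,"grip":0.5}
    - {"delta_pos":[0,0,124],"spin":0,"grip":0.5}
    - {"delta_pos":[0,0,124],"spin":0,"grip":0.5}
    - {"delta_pos":[0,0,124],"spin":0,"grip":0.5}

```text
clock: 40.4
position: [502.2, -140.8, 33.3]
tool_rot: [0.001, 0.707, 0.707, 0.0]
ft_force: [-1.5, 0.2, 7.7]
width: 59.5
grasp_force: 30.0
```

Request:
play_rows:
  deltas:
    - {"delta_pos":[0,0,0],"spin":0,"grip":0.5}
    - {"delta_pos":[0,0,-40],"spin":0,"grip":0.5}
    - {"delta_pos":[0,0,-90],"spin":0,"grip":0.5}
    - {"delta_pos":[0,0,-120],"spin":0,"grip":0.5}
    - {"delta_pos":[0,0,-120],"spin":0,"grip":0.5}
    - {"delta_pos":[0,0,-120],"spin":0,"grip":0.5}

```text
clock: 41.15
position: [501.2, -140.4, 151.0]
tool_rot: [-0.001, 0.707, 0.707, -0.0]
ft_force: [0.1, 0.7, -1.6]
width: 59.1
grasp_force: 30.0
```

```bash
python3 -c "
from h import *
stoppers();go(657,-61,130,1.571)"
```

```text
top px [135. 191.] ztop 112.7 circ (578.2, 376.6, 29.6)
top px [376. 195.] ztop 66.9 circ (555.4, -309.4, 29.8)
top px [403. 218.] ztop 66.9 circ (485.2, -380.3, 29.9)
top gauge (656.0, -58.8, 46.1)
scene px [396. 169.] ztop 111.2 circ (582.0, 371.4, 30.8)
scene px [238. 203.] ztop 179.4 circ (506.1, -155.4, 22.6)
scene px [164. 264.] ztop 65.6 circ (489.3, -382.2, 31.5)
scene px [201. 269.] ztop 65.8 circ (558.8, -313.1, 31.6)
scene gauge (655.5, -62.2, 48.2)
at [ 501.1 -140.4  150.8] yaw 1.57 w 59.5 f 30.0 t 41.25 | delta [ 79.6 155.8  20.5] spin -0.001
```

Gauge still at (657,-61).

Request:
play_rows:
  deltas:
    - {"delta_pos":[79,156,0],"spin":0,"grip":0.5}
    - {"delta_pos":[79,156,0],"spin":0,"grip":0.5}
    - {"delta_pos":[79,156,0],"spin":0,"grip":0.5}
    - {"delta_pos":[79,156,0],"spin":0,"grip":0.5}
    - {"delta_pos":[79,156,0],"spin":0,"grip":0.5}
    - {"delta_pos":[79,156,10],"spin":0,"grip":0.5}
    - {"delta_pos":[79,156,20],"spin":0,"grip":0.5}
    - {"delta_pos":[79,156,20],"spin":0,"grip":0.5}

```text
clock: 42.25
position: [657.1, -62.1, 131.3]
tool_rot: [-0.001, 0.708, 0.707, -0.001]
ft_force: [-0.1, -0.1, -1.9]
width: 59.0
grasp_force: 30.0
```

```bash
python3 -c "
from h import *
stoppers();go(657,-61,84,1.571)"
```

```text
top px [135. 191.] ztop 112.5 circ (578.0, 375.9, 29.8)
top px [376. 195.] ztop 66.8 circ (556.1, -309.4, 29.6)
top px [402. 219.] ztop 66.9 circ (485.2, -379.6, 29.7)
scene px [396. 169.] ztop 111.6 circ (582.9, 367.9, 32.0)
scene px [297. 231.] ztop 160.0 circ (662.1, -77.7, 21.6)
scene px [164. 264.] ztop 65.9 circ (488.6, -382.3, 31.5)
scene px [201. 269.] ztop 65.6 circ (558.0, -311.5, 31.4)
scene gauge (655.8, -61.5, 47.5)
at [657.8 -62.  132.5] yaw 1.57 w 59.4 f 30.0 t 42.35 | delta [ 1.  -0.8 48.5] spin -0.001
```

Request:
play_rows:
  deltas:
    - {"delta_pos":[1,0,8],"spin":0,"grip":0.5}
    - {"delta_pos":[1,0,16],"spin":0,"grip":0.5}
    - {"delta_pos":[1,0,24],"spin":0,"grip":0.5}
    - {"delta_pos":[1,0,32],"spin":0,"grip":0.5}
    - {"delta_pos":[1,0,40],"spin":0,"grip":0.5}
    - {"delta_pos":[1,0,45],"spin":0,"grip":0.5}
    - {"delta_pos":[1,0,46],"spin":0,"grip":0.5}
    - {"delta_pos":[1,0,46],"spin":0,"grip":0.5}

```text
clock: 43.35
position: [657.9, -60.8, 86.6]
tool_rot: [0.0, 0.707, 0.707, 0.0]
ft_force: [0.5, -0.2, -1.1]
width: 59.5
grasp_force: 30.0
```

Request:
play_rows:
  deltas:
    - {"delta_pos":[0,0,0],"spin":0,"grip":0.85}
    - {"delta_pos":[0,0,0],"spin":0,"grip":0.85}
    - {"delta_pos":[0,0,0],"spin":0,"grip":0.85}
    - {"delta_pos":[0,0,0],"spin":0,"grip":0.85}
    - {"delta_pos":[0,0,0],"spin":0,"grip":0.85}
    - {"delta_pos":[0,0,0],"spin":0,"grip":0.85}
    - {"delta_pos":[0,0,0],"spin":0,"grip":0.85}

```text
clock: 44.22
position: [657.8, -60.8, 86.4]
tool_rot: [-0.0, 0.707, 0.707, -0.0]
ft_force: [0.4, 0.1, -0.3]
width: 79.5
grasp_force: 0.0
```

Request:
play_rows:
  deltas:
    - {"delta_pos":[0,0,-60],"spin":0,"grip":0.85}
    - {"delta_pos":[0,0,-76],"spin":0,"grip":0.85}
    - {"delta_pos":[20,-200,-76],"spin":0,"grip":0.85}
    - {"delta_pos":[20,-200,-76],"spin":0,"grip":0.85}
    - {"delta_pos":[20,-200,-76],"spin":0,"grip":0.85}
    - {"delta_pos":[20,-200,-76],"spin":0,"grip":0.85}

```text
clock: 44.98
position: [455.1, -40.2, 162.3]
tool_rot: [-0.0, 0.707, 0.707, -0.0]
ft_force: [-0.1, -0.8, 0.8]
width: 80.1
grasp_force: 0.0
```

```bash
python3 -c "
from h import *
stoppers();go(657.5,-61,160,1.571)"
```

```text
top px [289. 161.] ztop 108.5 circ (654.5, -58.3, 29.0)
top px [135. 191.] ztop 112.5 circ (578.6, 376.9, 29.3)
top px [377. 195.] ztop 66.5 circ (556.0, -309.1, 29.7)
top px [402. 219.] ztop 67.4 circ (485.0, -380.3, 29.7)
top gauge (655.4, -58.6, 45.8)
scene px [396. 169.] ztop 111.5 circ (583.8, 373.0, 30.4)
scene px [301. 241.] ztop 107.3 circ (657.7, -61.0, 31.7)
scene px [164. 264.] ztop 65.4 circ (488.6, -382.7, 31.6)
scene px [201. 269.] ztop 65.7 circ (559.8, -314.8, 32.7)
scene gauge (657.9, -61.8, 47.3)
at [457.7 -40.6 163. ] yaw 1.57 w 79.9 f 0.0 t 45.08 | delta [-20.2 199.8   3.3] spin -0.001
```

Fourth: top at 108, so it is tight too and goes to the bin.

Request:
play_rows:
  deltas:
    - {"delta_pos":[-20,200,0],"spin":0,"grip":0.9}
    - {"delta_pos":[-20,200,0],"spin":0,"grip":0.9}
    - {"delta_pos":[-20,200,0],"spin":0,"grip":0.9}
    - {"delta_pos":[-20,200,0],"spin":0,"grip":0.9}
    - {"delta_pos":[-20,200,0],"spin":0,"grip":0.9}
    - {"delta_pos":[-20,200,0],"spin":0,"grip":0.9}
    - {"delta_pos":[-20,200,50],"spin":0,"grip":0.9}
    - {"delta_pos":[-20,200,82],"spin":0,"grip":0.9}

```text
clock: 46.08
position: [657.0, -60.7, 79.2]
tool_rot: [-0.0, 0.707, 0.707, -0.0]
ft_force: [0.9, 0.7, -0.1]
width: 84.6
grasp_force: 0.0
```

Request:
play_rows:
  deltas:
    - {"delta_pos":[0,0,2],"spin":0,"grip":0.9}
    - {"delta_pos":[0,0,2],"spin":0,"grip":0.5}
    - {"delta_pos":[0,0,2],"spin":0,"grip":0.5}
    - {"delta_pos":[0,0,2],"spin":0,"grip":0.5}
    - {"delta_pos":[0,0,2],"spin":0,"grip":0.5}
    - {"delta_pos":[0,0,2],"spin":0,"grip":0.5}

```text
clock: 46.82
position: [657.3, -60.9, 79.4]
tool_rot: [-0.0, 0.707, 0.707, -0.0]
ft_force: [-8.4, 0.3, 6.6]
width: 59.0
grasp_force: 30.0
```

Request:
play_rows:
  deltas:
    - {"delta_pos":[0,0,-30],"spin":0,"grip":0.5}
    - {"delta_pos":[0,0,-70],"spin":0,"grip":0.5}
    - {"delta_pos":[0,0,-80],"spin":0,"grip":0.5}
    - {"delta_pos":[0,0,-80],"spin":0,"grip":0.5}

```text
clock: 47.32
position: [657.8, -60.8, 158.3]
tool_rot: [0.0, 0.707, 0.707, 0.0]
ft_force: [0.2, 0.3, -2.2]
width: 59.4
grasp_force: 30.0
```

```bash
python3 -c "
from h import *
go(558,-386,155,1.571);stoppers()"
```

```text
at [657.8 -60.8 158.3] yaw 1.57 w 59.4 f 30.0 t 47.33 | delta [-325.3  -99.5    3.2] spin -0.001
top px [135. 191.] ztop 112.2 circ (579.0, 375.6, 30.3)
top px [376. 195.] ztop 66.8 circ (555.8, -308.7, 30.5)
top px [402. 218.] ztop 66.5 circ (485.3, -380.0, 29.8)
scene px [396. 169.] ztop 111.5 circ (583.7, 370.7, 30.2)
scene px [297. 223.] ztop 184.8 circ (663.1, -80.3, 22.2)
scene px [164. 264.] ztop 65.9 circ (488.6, -382.9, 31.8)
scene px [201. 269.] ztop 65.7 circ (558.3, -312.7, 31.2)
scene gauge (656.5, -60.5, 47.4)
```

Request:
play_rows:
  deltas:
    - {"delta_pos":[-325,-99,0],"spin":0,"grip":0.5}
    - {"delta_pos":[-325,-99,0],"spin":0,"grip":0.5}
    - {"delta_pos":[-325,-99,0],"spin":0,"grip":0.5}
    - {"delta_pos":[-325,-99,0],"spin":0,"grip":0.5}
    - {"delta_pos":[-325,-99,0],"spin":0,"grip":0.5}
    - {"delta_pos":[-325,-99,0],"spin":0,"grip":0.5}
    - {"delta_pos":[-325,-99,0],"spin":0,"grip":0.5}
    - {"delta_pos":[-325,-99,0],"spin":0,"grip":0.5}

```text
clock: 48.42
position: [558.7, -384.6, 157.4]
tool_rot: [-0.001, 0.707, 0.707, 0.0]
ft_force: [1.0, -0.1, -1.6]
width: 59.3
grasp_force: 30.0
```

Request:
play_rows:
  deltas:
    - {"delta_pos":[0,0,50],"spin":0,"grip":0.5}
    - {"delta_pos":[0,0,78],"spin":0,"grip":0.5}
    - {"delta_pos":[0,0,83],"spin":0,"grip":0.5}
    - {"delta_pos":[0,0,83],"spin":0,"grip":0.5}
    - {"delta_pos":[0,0,83],"spin":0,"grip":0.75}
    - {"delta_pos":[0,0,83],"spin":0,"grip":0.75}
    - {"delta_pos":[0,0,83],"spin":0,"grip":0.75}
    - {"delta_pos":[0,0,83],"spin":0,"grip":0.75}

```text
clock: 49.42
position: [558.6, -385.8, 75.7]
tool_rot: [0.0, 0.707, 0.707, 0.0]
ft_force: [0.2, -0.0, -0.5]
width: 70.2
grasp_force: 0.0
```

Request:
play_rows:
  deltas:
    - {"delta_pos":[0,0,-60],"spin":0,"grip":0.75}
    - {"delta_pos":[0,0,-100],"spin":0,"grip":0.75}
    - {"delta_pos":[150,-120,-100],"spin":0,"grip":0.75}
    - {"delta_pos":[150,-120,-100],"spin":0,"grip":0.75}
    - {"delta_pos":[150,-120,-100],"spin":0,"grip":0.75}
    - {"delta_pos":[150,-120,-100],"spin":0,"grip":0.75}
    - {"delta_pos":[150,-120,-100],"spin":0,"grip":0.75}
    - {"delta_pos":[150,-120,-100],"spin":0,"grip":0.75}

```text
clock: 50.42
position: [439.4, -236.5, 175.5]
tool_rot: [0.0, 0.708, 0.707, 0.0]
ft_force: [0.2, -0.2, 0.6]
width: 70.6
grasp_force: 0.0
```

```bash
python3 -c "
from h import *
stoppers();go(0,0,0)
p=cv2.imread('pics/last_scene.png');cv2.imwrite('pics/c4.png',cv2.resize(p[110:330,120:430],None,fx=2.5,fy=2.5))"
```

```text
top px [135. 191.] ztop 112.4 circ (578.1, 376.0, 29.4)
top px [401. 194.] ztop 67.0 circ (558.8, -383.1, 29.9)
top px [379. 191.] ztop 66.4 circ (557.0, -310.6, 29.8)
top px [405. 212.] ztop 65.6 circ (501.9, -387.9, 22.0)
top gauge (655.9, -59.3, 46.7)
scene px [396. 169.] ztop 111.3 circ (583.3, 369.8, 29.1)
scene px [180. 272.] ztop 65.7 circ (527.1, -351.3, 79.6)
scene gauge (657.3, -60.7, 46.8)
at [ 439.1 -236.3  175.2] yaw 1.569 w 70.4 f 0.0 t 50.52 | delta [ 235.6 -439.4  175.3] spin 0
```

View pics/c4.png

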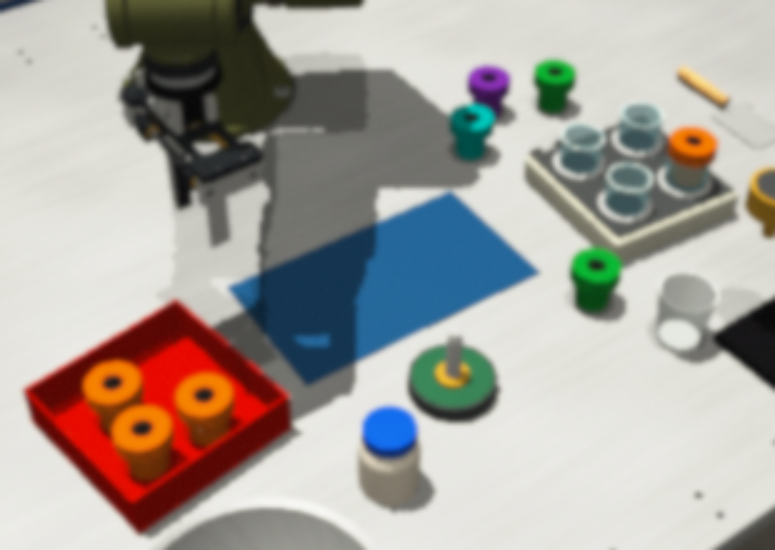

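The crop shows three stoppers standing in the bin at (112,385), (142,430) and (204,395), and the good one seated in pot3 at (690,145). The mat is empty, the bystanders are where they were, and the arm is clear.

```bash
python3 -c "
from station import arm
print(arm.finish_job())"
```

```text
the job is handed in; nothing more can be done
None
```

I tested all four stoppers on the gauge and handed the job in at about 50 s: the second went fully home and sits in pot3, and the first, third and fourth stopped short and are in the red bin; the hand-in call returned no score.

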